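# Half-aperture reading on a vial comparator

## Robot

A 7-joint arm with a two-finger parallel gripper is mounted at the origin on a cart in front of the work surface, level with it; the furniture and walls round the work are solid. World frame = base frame: x ahead of the robot, y to its left, z up, the work surface at z = 0. Lengths are in mm, angles in degrees, forces in N, time in s.
With the tool pointing down it reaches from about 425 to 925 mm from the base axis. Payload 6.8 kg.
Tool frame: the origin (TCP) lies midway between the tips of the shut fingers; the grasp point (between the pads) lies hold_point_z behind it (hold_point_z is the distance from the TCP to the grasp point, in mm); z points along the fingers, y is the direction in which the jaws open and shut (so a half turn about z gives the same grasp; the last joint's range is limited). The gripper opens to 88 mm and grips with 3 to 60 N. Pads are 20 mm wide; open, the fingers measure 115 mm over their backs; the gripper's body (75 mm by 178 mm) begins 61 mm behind the grasp point.
Start: joints at [-71.282, 27.33, 1.283, 89.118, -0.659, 63.558, -4.761], TCP at [284.328, 612.213, 222.664] pointing down, gripper open.
Joint ranges: [-169.35, 169.35], [-19.33, 120.38], [-80.79, 83.38], [13.8, 139.57], [-78.32, 258.32], [9.67, 109.79], [-169.56, 169.56]. Speed limits (degrees/s): [136.94, 136.94, 180, 180, 180, 180, 180].

## Interface

Orientations are given as [roll, pitch, yaw] about the fixed x, y, z axes, in that order (R = Rz(yaw) Ry(pitch) Rx(roll)).
In Python, from rig import get_obs, capture, hand_in, hold_point_z gives the robot as it stands. The module is installed in compiled form; this text tells all that it offers.
- The arm moves only by the tool servo_tool, never from a script. Its argument "motion" is one flat list of numbers, 7 for each row, row after row: the shift along the world's x, y, z in mm, then the turn, a rotation vector about the world's x, y, z in degrees, then the opening, from 0 (shut) to 1 (fully open). A call has 1 to 10 rows; each row is the pose to reach, as a shift and turn from the pose measured when the call began; what a row does not reach only later rows make up. A row lasts 1/10 s, in which the tool goes at most 50 mm and 8.59 degrees, less where a joint would pass 70% of its speed; a pose out of reach is approached as far as the arm can. A call with a gripper value outside its range is refused whole. The fingers move at their own pace and stop on an object; "grip_force" is the grip in N (left out, the last holds). Time passes only in rows, so rows that repeat a pose let the fingers close. It gives the time, the measured TCP pose, the force and the opening at its end, in the units of the state.
- get_obs(): the state, without advancing time (a new reading comes with each control period).
- capture(name): name is "side" or "top" or "wrist"; returns a dict with "pixels" (400x640x3 uint8, blue, green, red), "camera_matrix" (3x3 intrinsics, pixels), "dist" ([k1, k2, p1, p2, k3] as OpenCV has them; the pictures are not rectified), "extrinsics" (4x4, takes a point from world to camera coordinates). Camera axes: x right, y down, z forward; pixel columns grow to the right and rows downward; lengths in mm; the calibration is good to about 2 mm. A picture is of the moment at which its call begins. There is no depth.
- hand_in(): hands the job in, once; it reports no verdict.
The state is a dict: "time": time; "joint_positions": joint angles; "joint_velocities": joint speeds; "tau": joint torques, N m; "position": TCP position; "ee_rot": TCP orientation; "contact_force": force on the tool from outside, world axes, zero at the start; "wrist_torque": the same for the moment, N m; "finger_gap": opening from 0.0 (shut) to 1.0 (fully open).
Only numpy, scipy, OpenCV 4.12 (cv2) and the standard library are available. Lean on these libraries where they do the work, as an engineer would, in place of code of your own. Each camera call takes 0.05 s, during which the arm holds its last target.

## Task

Load the vial comparator for a half-aperture reading: with its shutter still shut, stand the tall vial in the wide well and the short vial in the narrow well, each upright, right down on the well floor and let go. Then slide the sprung shutter by its finger tab to the half mark, without ever letting it run to the full-open stop (that would bleach the light-sensitive samples), and finish while still holding it steady there with the fingers, because it springs shut when released. Leave the other things on the bench where they are.

Things in the scene. Friction and masses are not known exactly. Their poses are not given: they have to be found in the camera images.
- comparator: fixed vial comparator: aluminium box, black deck 38 mm above the bench, 84 mm deep (x), 184 mm long (y). Origin: centre of its underside on the bench; x to its back, y to its left. Two round wells 72 mm apart; before each a window in the front (-x) face, covered by the shutter. Deck scale at the front, left to right: shut, quarter, half (longest line, midway), three quarters, full
- wide_well (a point): centre of the floor of the wide (left) well, 9 mm above the bench, 29 mm below the deck top; bore 32.5 mm through the 10 mm thick deck, open cavity below it; at x = +10 mm, y = +36 mm of the comparator. Axes as the comparator's
- narrow_well (a point): centre of the floor of the narrow (right) well, which stands on a pedestal 19 mm above the bench, 19 mm below the deck top; bore 29 mm through the 10 mm thick deck; at x = +10 mm, y = -36 mm of the comparator. Axes as the comparator's
- half_mark (a point): point on the deck top at the half line of the scale, straight below the tab's centre when the shutter is half open; x = -40 mm, y = 0 of the comparator
- shutter_tab (a point): centre of the top of the shutter's upright pale metal finger tab, 70 mm above the bench. The tab is 20 mm (comparator x) by 12 mm (comparator y), free to be pinched from 44 to 70 mm above the bench; a white pointer at its foot runs along the scale. Its back face is 25 mm in front of the seated vials
- shutter_plate (a joint): travel of the shutter in m: 0 = shut (the spring keeps it there), 0.018 = half, 0.036 = full-open stop. It grows as the tab slides to the right, along -y of the comparator. The spring pushes back with 2.5 N when shut, rising 0.25 N per mm to 7 N at half and 11.5 N at the stop. Let go, it shuts
- tall_vial: tall screw-cap sample vial, 30 mm thick and 50 mm tall, black cap, 18 to 35 g, loose and upright on the bench to one side of the comparator; its body is 30 mm thick up to 42 mm, the cap slightly narrower. Origin: centre of its underside, z up. Seated in the wide well its top stands 21 mm above the deck
- short_vial: short screw-cap sample vial, 27 mm thick and 40 mm tall, pale cap, 18 to 35 g, loose and upright on the bench on the other side of the comparator. Origin: centre of its underside, z up. Seated in the narrow well its top stands 21 mm above the deck
- terminal_block: bystander: white screw terminal block 18 x 52 x 20 mm beside the right end of the comparator; origin centre of its underside
- usb_stick: bystander: black memory stick 18 x 53 x 9 mm beside the left end of the comparator; origin centre of its underside
- fuse_tin: bystander: small tin with a green lid, 40 x 56 x 22 mm, behind the left vial; origin centre of its underside
- hex_keys: bystander: red folding hex-key set 22 x 86 x 23 mm lying behind the right vial; origin centre of its underside
- pliers: bystander: long-nose pliers 158 mm long, 12 mm high, lying to the right; origin centre of their underside
Mind the look-alikes: they are no part of the job. Leave any yellow look-alike of the tall_vial alone.

How it is judged (in metres and radians):
On the way, in this order (a step that is already met when the one before it is completed fails the run):
1. one of the vials stands on the floor of its own well, shutter shut (value of joint shutter_plate below 0.003 m and ((horizontal distance between tall_vial and wide_well below 0.004 m and z of tall_vial in the frame of wide_well between -0.003 and 0.003 m and angle between tall_vial's own z axis and vertical below 0.1 rad and contact force between the fingers and tall_vial below 0.1 N) or (horizontal distance between short_vial and narrow_well below 0.004 m and z of short_vial in the frame of narrow_well between -0.003 and 0.003 m and angle between short_vial's own z axis and vertical below 0.1 rad and contact force between the fingers and short_vial below 0.1 N))), for 0.2 s.
2. both vials stand on the floors of their own wells, let go, shutter still shut (value of joint shutter_plate below 0.003 m and horizontal distance between tall_vial and wide_well below 0.004 m and z of tall_vial in the frame of wide_well between -0.003 and 0.003 m and angle between each of tall_vial, short_vial's own z axis and vertical below 0.1 rad and contact force between the fingers and tall_vial below 0.1 N and horizontal distance between short_vial and narrow_well below 0.004 m and z of short_vial in the frame of narrow_well between -0.003 and 0.003 m and contact force between the fingers and short_vial below 0.1 N), for 0.2 s.
At the end, for the whole second after the job is handed in: Tall vial in the wide well, short vial in the narrow one (4 mm of centre, 3 mm of floor, tilt under 0.1 rad, not touched by the fingers); shutter still (under 5 mm/s) at half travel, 18 mm within 4 mm, held by the fingers with over 2 N (horizontal distance between tall_vial and wide_well below 0.004 m and z of tall_vial in the frame of wide_well between -0.003 and 0.003 m and angle between each of tall_vial, short_vial's own z axis and vertical below 0.1 rad and contact force between the fingers and tall_vial below 0.1 N and horizontal distance between short_vial and narrow_well below 0.004 m and z of short_vial in the frame of narrow_well between -0.003 and 0.003 m and contact force between the fingers and short_vial below 0.1 N and value of joint shutter_plate between 0.014 and 0.022 m and velocity of joint shutter_plate between -0.005 and 0.005 m/s and contact force between the fingers and shutter_plate above 2 N); the arm keeps its last pose, push and grip.
It fails at once if the shutter is run to the full-open stop (within 2 mm) (value of joint shutter_plate above 0.034 m).
It fails at once if the shutter is opened by more than 6 mm before both vials are seated (value of joint shutter_plate above 0.006 m and not ((horizontal distance between tall_vial and wide_well below 0.004 m and z of tall_vial in the frame of wide_well between -0.003 and 0.003 m and angle between tall_vial's own z axis and vertical below 0.1 rad) and (horizontal distance between short_vial and narrow_well below 0.004 m and z of short_vial in the frame of narrow_well between -0.003 and 0.003 m and angle between short_vial's own z axis and vertical below 0.1 rad))).
It fails at once if a bystander is moved by more than 30 mm (distance of any of terminal_block, usb_stick, fuse_tin, hex_keys, pliers from where it was at the start of the episode above 0.03 m).
It also fails if it takes over 69 s, if anything falls off the work surface, if the arm or the gripper's body presses on something with over 40 N, if the wrist force passes 120 N, or if a joint passes its speed limit or range.

## Working session

There is one attempt and no reset: what is moved stays moved. The work goes in short steps, Python scripts to look and compute and a tool call to move; the robot and the scene stay as the last step left them, time stands still between calls to the robot, and variables do not carry over. Pictures are saved under pics/ and viewed, and the job is handed in when it is done.

Besides the shell and the picture viewer there is one more tool, called after "Emit:" in YAML: its name, and indented under it one key for each argument. servo_tool: Moves the arm, as the interface text tells. Its arguments: {"type":"object","properties":{"motion":{"type":"array","items":{"type":"number"}},"grip_force":{"type":"number"}},"required":["motion"]}

```bash
mkdir -p pics; cat > h.py <<'E'
import numpy as np, cv2
from rig import get_obs, capture, hand_in, hold_point_z
def snap(n,f):
    c=capture(n); cv2.imwrite(f'pics/{f}.png',c['pixels']); np.save(f'pics/{f}.npy',c,allow_pickle=True); return c
def load(f): return np.load(f'pics/{f}.npy',allow_pickle=True).item()
def ray(c,p):
    u=cv2.undistortPoints(np.array([[p]],float),np.array(c['camera_matrix'],float),np.array(c['dist'],float))[0,0]
    E=np.array(c['extrinsics']);R=E[:3,:3];t=E[:3,3]
    return -R.T@t, R.T@np.array([u[0],u[1],1])
def onz(c,p,z):
    o,d=ray(c,p); return o+d*(z-o[2])/d[2]
def tri(obs):
    A=np.zeros((3,3));b=np.zeros(3);rs=[]
    for c,p in obs:
        o,d=ray(c,p); d=d/np.linalg.norm(d); P=np.eye(3)-np.outer(d,d);A+=P;b+=P@o;rs.append((P,o))
    x=np.linalg.solve(A,b); return x,[np.linalg.norm(P@(x-o)) for P,o in rs]
def proj(c,X):
    E=np.array(c['extrinsics']); r,_=cv2.Rodrigues(E[:3,:3]); return cv2.projectPoints(np.array(X,float).reshape(-1,1,3),r,E[:3,3],np.array(c['camera_matrix'],float),np.array(c['dist'],float))[0][:,0]
E
python3 - <<'E'
from h import *
print(get_obs(),hold_point_z)
for n in ['side','top','wrist']: 
    c=snap(n,n+'0'); o,d=ray(c,(320,200)); print(n,o.round(),d.round(2))
E
```

```text
{'time': 0.0, 'joint_positions': array([-71.28260606,  27.37486496,   1.27952689,  89.17728752,
        -0.66003516,  63.55761839,  -4.76121249]), 'joint_velocities': array([ 0.03194611, -0.04236979,  0.01700074, -0.08613636, -0.08317383,
       -0.07981311, -0.04697275]), 'tau': array([-7.52974247e-04, -5.82829070e+01,  1.53364722e+00, -2.72608030e+01,
       -5.44614333e-02,  1.66359352e-02,  1.62097522e-04]), 'position': array([284.06977867, 611.65647181, 221.70000347]), 'ee_rot': array([-1.79897746e+02,  6.35527545e-03,  1.55090141e+02]), 'contact_force': array([-0.04739549,  0.48842852,  0.19416622]), 'wrist_torque': array([-0.0813127 ,  0.03251347, -0.00597414]), 'finger_gap': 1.0024408142890793} 18.700000000000003
side [ 385. 1034.  532.] [ 0.06 -0.92 -0.38]
top [ 308.  -43. 1161.] [ 0.17  0.01 -0.99]
wrist [208. 648. 384.] [ 0.29 -0.13 -0.95]
```

View pics/side0.png

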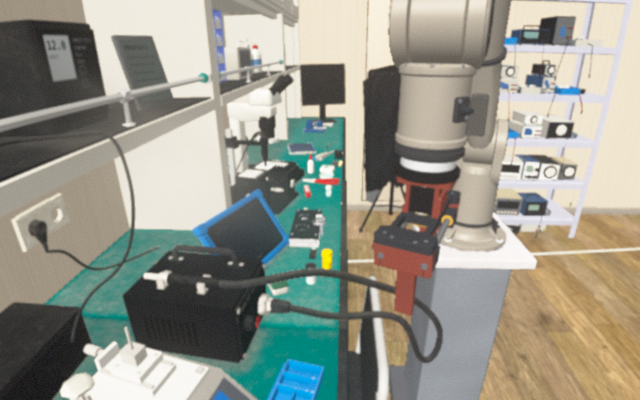

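View pics/top0.png

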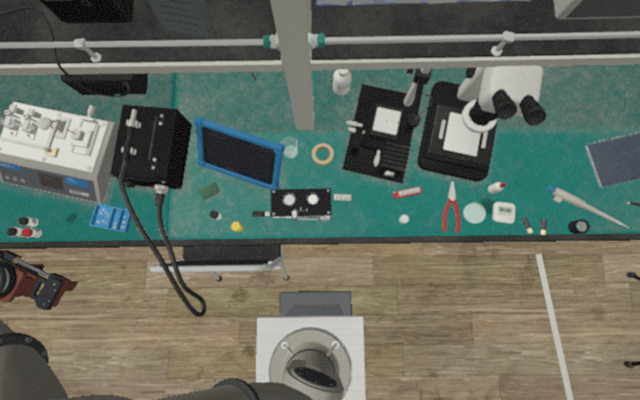

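View pics/wrist0.png

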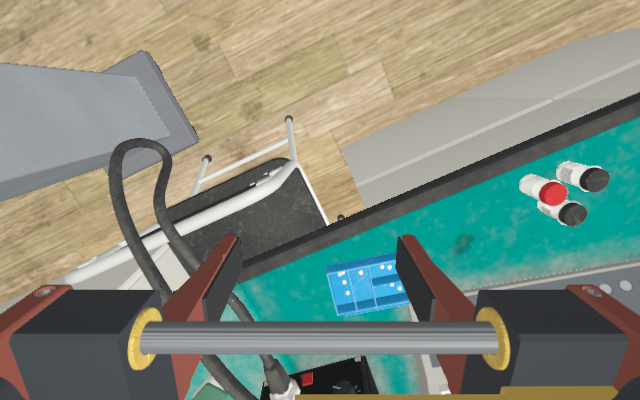

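```bash
python3 - <<'E'
from h import *
c=load('top0'); im=c['pixels'][170:245,180:480]; cv2.imwrite('pics/t1.png',cv2.resize(im[:,:150],None,fx=5,fy=5,interpolation=cv2.INTER_CUBIC)); cv2.imwrite('pics/t2.png',cv2.resize(im[:,150:],None,fx=5,fy=5,interpolation=cv2.INTER_CUBIC))
print(c['camera_matrix'],c['dist'])
for n,p,z in [('tall',(215,215),50),('yellow',(236,226),50),('comp',(300,204),38),('short',(404,218),40),('tb',(342,197),20),('usb',(260,213),9),('tin',(209,190),22),('hex',(407,192),23)]:
    print(n,onz(c,p,z).round())
E
```

```text
[[374.67066628   0.         319.81628897]
 [  0.         374.67066628 202.25622921]
 [  0.           0.           1.        ]] [0.00821518 0.         0.         0.         0.        ]
tall [455. 279.  50.]
yellow [421. 215.  50.]
comp [486.  25.  38.]
short [ 439. -287.   40.]
tb [ 509. -104.   20.]
usb [464. 151.   9.]
tin [537. 308.  22.]
hex [ 521. -304.   23.]
```

View pics/t1.png

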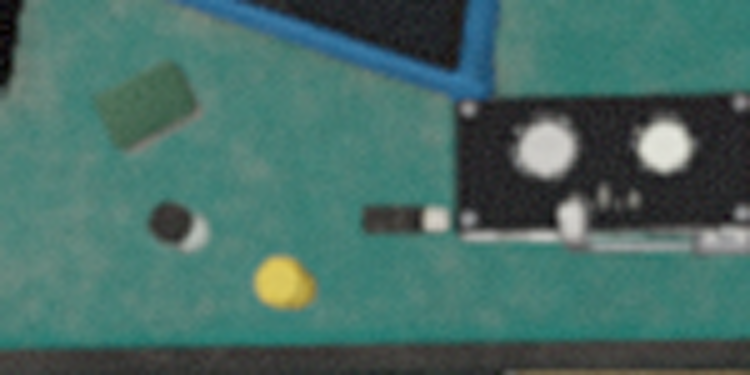

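View pics/t2.png

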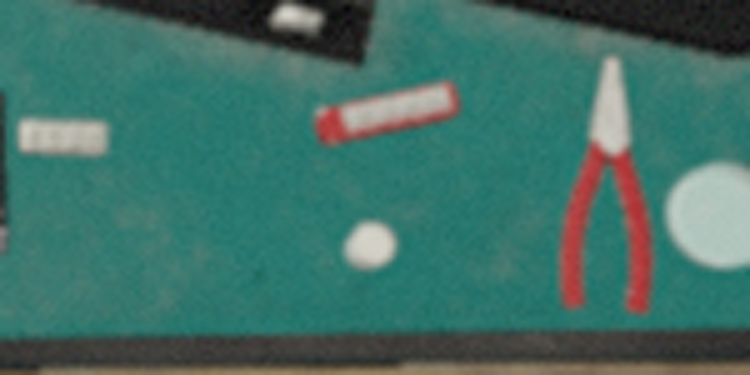

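Emit:
servo_tool:
  motion: [0,0,50,0,0,0,1,0,0,100,0,0,0,1,30,-40,130,0,0,6,1,50,-85,130,0,0,12,1,70,-130,130,0,0,18,1,90,-175,130,0,0,24,1,105,-220,130,0,0,25,1,120,-265,130,0,0,25,1,130,-310,130,0,0,25,1,130,-340,130,0,0,25,1]

```text
time: 1.15
position: [415.4, 267.7, 351.8]
ee_rot: [-179.9, 0.0, 179.8]
contact_force: [-0.6, -0.1, 0.2]
finger_gap: 1.0
```

```bash
python3 - <<'E'
from h import *
c=snap('wrist','w1'); snap('top','top1'); snap('side','side1'); print(get_obs()['position'],get_obs()['joint_positions'].round(1)); o,d=ray(c,(320,200)); print(o,d)
E
```

```text
[414.52586072 269.79592062 352.16972734] [-46.4   3.9   6.5 103.4  -0.4  72.8  50. ]
[331.49794467 269.09836123 513.55008235] [ 0.31572677  0.00186482 -0.94889889]
```

View pics/w1.png

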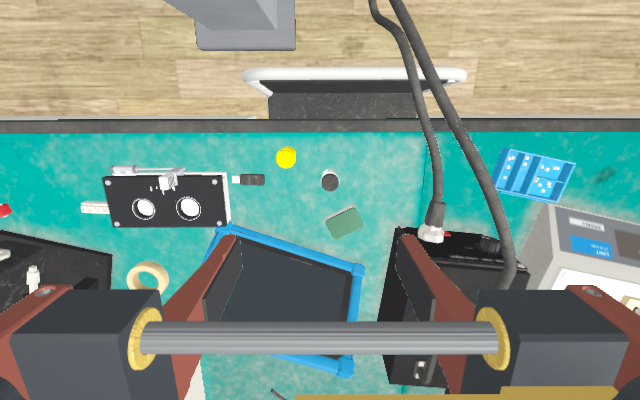

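View pics/side1.png

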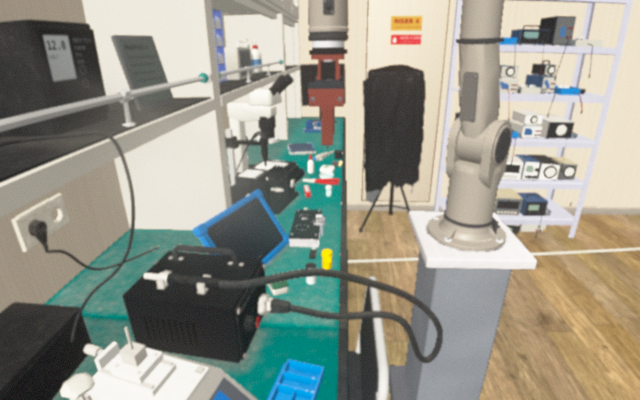

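```bash
python3 - <<'E'
from h import *
w=load('w1');t=load('top1')
def z(c,x0,y0,x1,y1,f,n):
    cv2.imwrite(f'pics/{n}.png',cv2.resize(c['pixels'][y0:y1,x0:x1],None,fx=f,fy=f,interpolation=cv2.INTER_CUBIC))
z(w,80,120,400,260,2.5,'w1z')
def dark(c,x0,y0,x1,y1,th=75):
    p=c['pixels'][y0:y1,x0:x1]; m=(p.max(2)<th).astype(np.uint8)
    n,l,s,ce=cv2.connectedComponentsWithStats(m)
    for i in range(1,n):
        if s[i,4]>15: print(s[i],ce[i]+[x0,y0])
print('w');dark(w,312,168,350,198)
print('t');dark(t,205,205,228,225)
for zz in (0,100,200): print(onz(t,(170,215),zz).round(), onz(t,(275,187),zz).round())
# tablet corners: wrist / top
print(tri([(w,(222,229)),(t,(276,186))])); print(tri([(w,(363,268)),(t,(199,121))])); 
E
```

```text
w
t
[ 0  0  3 20 43] [205.60465116 213.95348837]
[ 5  6  8  7 43] [213.60465116 214.1627907 ]
[463. 435.   0.] [548. 106.   0.]
[450. 393. 100.] [527.  94. 100.]
[436. 352. 200.] [506.  81. 200.]
(array([549.06684145, 102.01767747,  12.69793455]), [np.float64(0.791316396578754), np.float64(0.7913163965788084)])
(array([ 860.25637397,  428.70183415, -316.15487332]), [np.float64(45.26590640807654), np.float64(45.26590640807634)])
```

View pics/w1z.png

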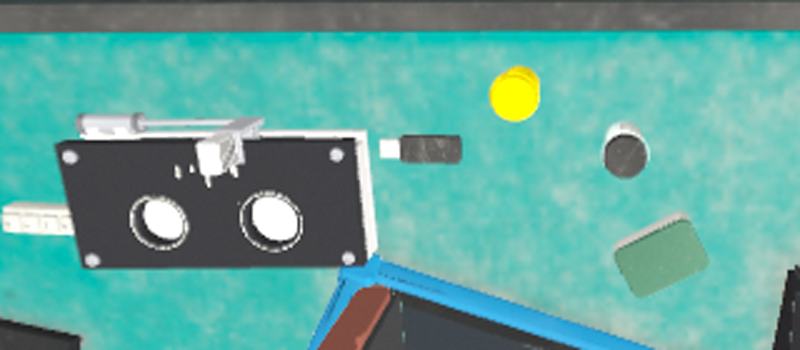

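View pics/top1.png

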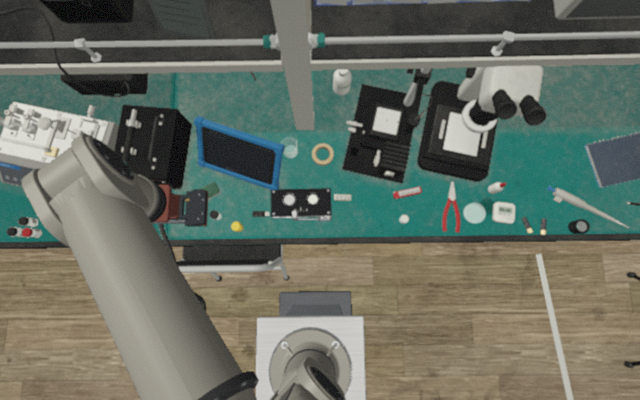

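```bash
python3 - <<'E'
from h import *
w=load('w1');t=load('top0')
for p in [(433,205),(439,160),(430,110),(470,120),(510,230)]:
    print(p,[ (z,onz(w,p,z).round()[:2].tolist(), proj(t,onz(w,p,z)).round()[0].tolist()) for z in (50,100,150,200,250)])
def comp(c,box,fn):
    x0,y0,x1,y1=box;p=c['pixels'][y0:y1,x0:x1].astype(int); m=fn(p).astype(np.uint8)
    n,l,s,ce=cv2.connectedComponentsWithStats(m); i=1+np.argmax(s[1:,4]); return s[i],ce[i]+[x0,y0]
f=lambda p:(p.max(2)<110)
a=comp(w,(312,168,350,200),f);b=comp(t,(208,207,222,222),f);print(a,b,tri([(w,a[1]),(t,b[1])]),onz(w,a[1],50))
E
```

```text
(433, 205) [(50, [494.0, 444.0], [161.0, 203.0]), (100, [477.0, 425.0], [159.0, 206.0]), (150, [459.0, 406.0], [158.0, 209.0]), (200, [442.0, 388.0], [156.0, 213.0]), (250, [424.0, 369.0], [155.0, 217.0])]
(439, 160) [(50, [424.0, 446.0], [159.0, 226.0]), (100, [414.0, 427.0], [158.0, 228.0]), (150, [404.0, 408.0], [156.0, 229.0]), (200, [394.0, 389.0], [155.0, 231.0]), (250, [384.0, 369.0], [154.0, 234.0])]
(430, 110) [(50, [353.0, 425.0], [164.0, 250.0]), (100, [351.0, 408.0], [163.0, 250.0]), (150, [348.0, 391.0], [161.0, 250.0]), (200, [346.0, 375.0], [159.0, 250.0]), (250, [344.0, 358.0], [157.0, 250.0])]
(470, 120) [(50, [367.0, 483.0], [145.0, 245.0]), (100, [363.0, 460.0], [145.0, 246.0]), (150, [359.0, 437.0], [144.0, 246.0]), (200, [355.0, 414.0], [144.0, 247.0]), (250, [352.0, 391.0], [144.0, 247.0])]
(510, 230) [(50, [537.0, 571.0], [120.0, 189.0]), (100, [515.0, 538.0], [121.0, 193.0]), (150, [493.0, 506.0], [123.0, 198.0]), (200, [470.0, 473.0], [124.0, 203.0]), (250, [448.0, 441.0], [126.0, 208.0])]
(array([ 10,   6,  16,  17, 205], dtype=int32), array([329.4195122 , 181.62439024])) (array([ 1,  3, 10,  9, 63], dtype=int32), array([213.47619048, 214.06349206])) (array([457.59899826, 284.48136917,  47.17401648]), [np.float64(0.24496227852086896), np.float64(0.24496227852065228)]) [456.60909249 284.27781392  50.        ]
```

Emit:
servo_tool:
  motion: [10,4,-45,0,0,0,0.7,20,8,-90,0,0,0,0.7,30,12,-135,0,0,0,0.7,38,15,-180,0,0,0,0.7,43,15,-220,0,0,0,0.7,43,15,-222,0,0,0,0.7,43,15,-222,0,0,0,0.7]

```text
time: 2.0
position: [456.9, 285.7, 130.0]
ee_rot: [-179.9, -0.1, 179.9]
contact_force: [0.3, -0.3, 0.4]
finger_gap: 0.7
```

```bash
python3 - <<'E'
from h import *
c=snap('wrist','w2'); o=get_obs();print(o['time'],o['position'],o['ee_rot'],o['finger_gap'])
cc,d=ray(c,(320,200)); print(cc,d, proj(c,o['position']))
E
```

```text
2.05 [457.82050566 286.11822557 131.40425173] [1.79999251e+02 6.25729956e-02 1.79926383e+02] 0.6988605212480166
[373.22371875 286.8568922  291.8439704 ] [ 0.31410669  0.00274747 -0.94943426] [[317.88717102 253.31098515]]
```

View pics/w2.png

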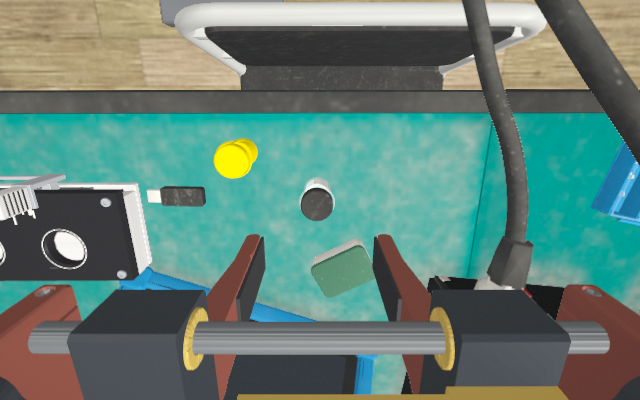

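```bash
python3 - <<'E'
from h import *
w=load('w1');w2=load('w2');t=load('top0')
def comp(c,box,fn):
    x0,y0,x1,y1=box;p=c['pixels'][y0:y1,x0:x1].astype(int); m=fn(p).astype(np.uint8)
    n,l,s,ce=cv2.connectedComponentsWithStats(m); i=1+np.argmax(s[1:,4]); 
    cn=max(cv2.findContours((l==i).astype(np.uint8),0,1)[0],key=cv2.contourArea); e=cv2.fitEllipse(cn)
    return s[i],ce[i]+[x0,y0],np.array(e[0])+[x0,y0],e[1]
f=lambda p:(p.max(2)<110)
a=comp(w,(312,168,350,200),f);b=comp(w2,(295,170,340,225),f);print(a,b)
print(tri([(w,a[2]),(w2,b[2])]),onz(w2,b[2],50),onz(w2,b[2],47))
x=w2['pixels'][160:230,280:360];cv2.imwrite('pics/w2z.png',cv2.resize(x,None,fx=6,fy=6))
print(get_obs()['position'],[get_obs()['position'].round(1).tolist() for _ in range(3)])
E
```

```text
(array([ 10,   6,  16,  17, 205], dtype=int32), array([329.4195122 , 181.62439024]), array([329.46019173, 181.47597885]), (15.187576293945312, 15.856281280517578)) (array([  6,  18,  32,  33, 831], dtype=int32), array([316.34296029, 203.90734055]), array([316.36137199, 203.88324356]), (31.16754722595215, 32.20122528076172))
(array([456.57595886, 284.48999315,  49.57728113]), [np.float64(0.1598678564383611), np.float64(0.15986785643840112)]) [456.516324   284.63131602  50.        ] [457.54954312 284.60370843  47.        ]
[457.82050566 286.11822557 131.40425173] [[457.8, 286.1, 131.4], [457.8, 286.1, 131.4], [457.8, 286.1, 131.4]]
```

View pics/w2z.png

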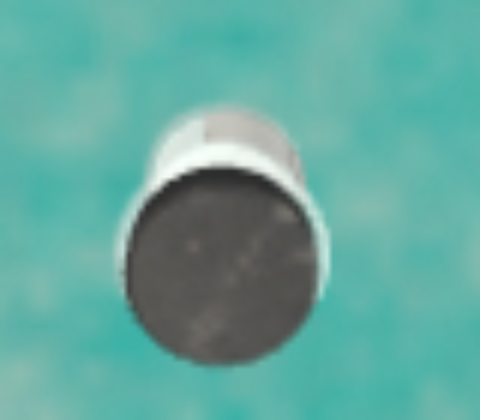

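```bash
python3 - <<'E'
from h import *
for i in range(6):
    c=capture('wrist'); o=get_obs(); print(o['time'],o['position'].round(2),o['ee_rot'].round(2),ray(c,(320,200))[0].round(2),o['contact_force'].round(2))
E
```

```text
2.1 [458.32 286.27 132.15] [1.7994e+02 1.4000e-01 1.7991e+02] [373.75 287.02 293.07] [-0.45  0.72  0.18]
2.15 [458.5  286.18 132.46] [179.91   0.18 179.9 ] [374.02 287.   293.72] [-0.14  0.35  0.  ]
2.2 [458.51 286.03 132.45] [179.9    0.19 179.89] [374.1  286.88 293.96] [-0.96 -0.4   0.28]
2.25 [458.39 285.82 132.25] [179.92   0.18 179.89] [374.08 286.7  293.94] [-0.88 -0.06  0.2 ]
2.3 [458.24 285.58 131.96] [1.7994e+02 1.5000e-01 1.7988e+02] [374.01 286.52 293.76] [-0.04 -0.66 -0.8 ]
2.35 [458.08 285.36 131.62] [1.7996e+02 1.3000e-01 1.7987e+02] [373.92 286.36 293.49] [-0.03 -0.04  0.31]
```

Emit:
servo_tool:
  motion: [-1.5,-0.8,-30,0,0,0,0.7,-1.5,-0.8,-60,0,0,0,0.7,-1.5,-0.8,-85,0,0,0,0.7,-1.5,-0.8,-97.5,0,0,0,0.7,-1.5,-0.8,-97.5,0,0,0,0.7,-1.5,-0.8,-97.5,0,0,0,0.7,-1.5,-0.8,-97.5,0,0,0,0.7]

```text
time: 3.05
position: [457.5, 285.2, 35.5]
ee_rot: [179.9, 0.2, 179.9]
contact_force: [0.6, 0.0, 0.5]
finger_gap: 0.7
```

```bash
python3 - <<'E'
from h import *
c=snap('wrist','w3'); o=get_obs();print(o['time'],o['position'],o['ee_rot'],o['finger_gap'],o['contact_force'])
E
```

```text
3.1 [457.40838717 285.14026337  35.41609163] [179.87480022   0.23065094 179.86477835] 0.7008365740825561 [ 0.45100492 -0.46439293  0.52151911]
```

View pics/w3.png

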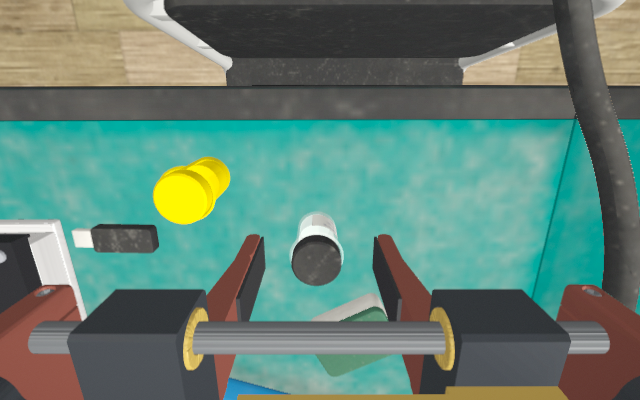

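Emit:
servo_tool:
  motion: [-0.8,-0.5,-2,0,0,0,0.5,-0.8,-0.5,-2,0,0,0,0.4,-0.8,-0.5,-2,0,0,0,0.25,-0.8,-0.5,-2,0,0,0,0.25,-0.8,-0.5,-2,0,0,0,0.25,-0.8,-0.5,-2,0,0,0,0.25]
  grip_force: 18

```text
time: 3.7
position: [456.7, 284.6, 33.5]
ee_rot: [179.9, 0.2, 179.9]
contact_force: [-0.2, -0.2, 0.7]
finger_gap: 0.324
```

```bash
python3 - <<'E'
from h import *
w=load('w1');t=load('top0')
for n,a,b in [('wide',(188.8,208.8),(289.3,199.5)),('nar',(144,208.8),(313,199.3)),]:
    print(n,onz(w,a,38),onz(t,b,38))
E
```

```text
wide [503.74921504  61.21437439  38.        ] [500.53561605  57.71324488  38.        ]
nar [503.51135213 -10.32066135  38.        ] [500.13357338 -14.40366967  38.        ]
```

Emit:
servo_tool:
  motion: [0,0,30,0,0,0,0.25,0,0,70,0,0,0,0.25,0,0,105,0,0,0,0.25,0,-40,110,0,0,0,0.25,0,-85,110,0,0,0,0.25,5,-120,110,0,0,0,0.25,10,-150,110,0,0,0,0.25,10,-160,110,0,0,0,0.25,10,-160,110,0,0,0,0.25]

```text
time: 4.6
position: [466.6, 123.5, 143.4]
ee_rot: [179.9, 0.2, 179.7]
contact_force: [0.6, -0.1, -1.2]
finger_gap: 0.323
```

```bash
python3 - <<'E'
from h import *
for i in range(4): capture('wrist')
c=snap('wrist','w4'); o=get_obs();print(o['time'],o['position'],o['ee_rot'],o['finger_gap'],o['contact_force'])
E
```

```text
4.85 [466.54687468 126.34548985 143.37730947] [ 179.85202283    0.2320388  -179.98572016] 0.327553597376253 [ 0.00883173 -0.02326139 -1.13495936]
```

View pics/w4.png

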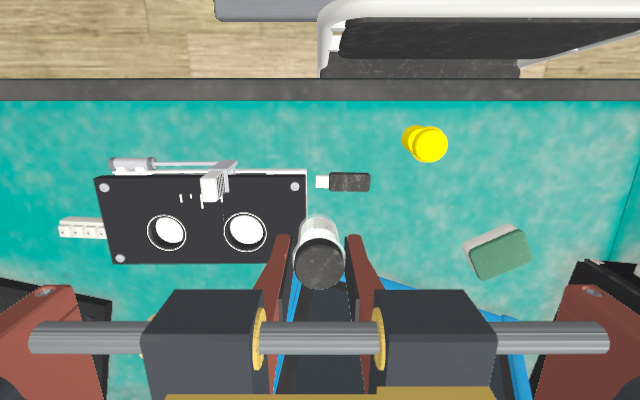

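```bash
python3 - <<'E'
from h import *
c=load('w4'); x=c['pixels'][150:275,85:315];cv2.imwrite('pics/w4z.png',cv2.resize(x,None,fx=3.4,fy=3.4,interpolation=cv2.INTER_CUBIC))
E
```

```text
(no output)
```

View pics/w4z.png

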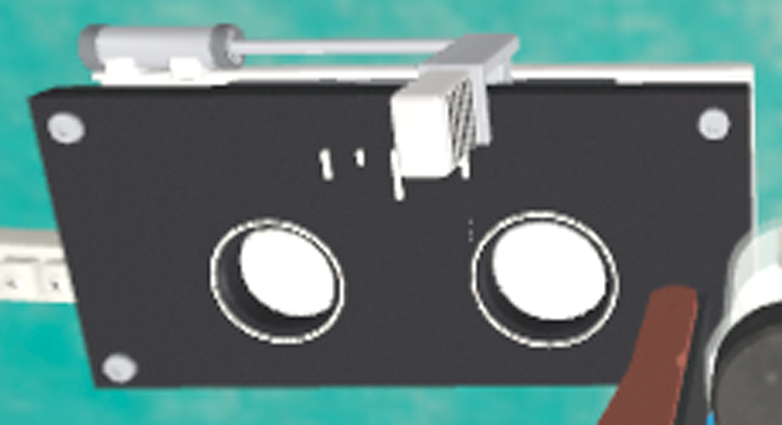

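```bash
cat >> h.py <<'E'
def rings(c,boxes,th=120,z=38):
    out=[]
    g=cv2.resize(c['pixels'],None,fx=4,fy=4,interpolation=cv2.INTER_CUBIC).min(2)
    for x0,y0,x1,y1 in boxes:
        m=(g[4*y0:4*y1,4*x0:4*x1]>th).astype(np.uint8)
        m=cv2.morphologyEx(m,cv2.MORPH_CLOSE,np.ones((7,7)))
        cn=max(cv2.findContours(m,cv2.RETR_EXTERNAL,cv2.CHAIN_APPROX_NONE)[0],key=lambda q:cv2.boundingRect(q)[2]*cv2.boundingRect(q)[3])
        cn=cv2.convexHull(cn); pts=(cn[:,0]+[4*x0+.5,4*y0+.5])/4-.5
        w=np.array([onz(c,p,z)[:2] for p in pts])
        # circle fit in world plane
        A=np.c_[2*w,np.ones(len(w))]; s=np.linalg.lstsq(A,(w**2).sum(1),rcond=None)[0]; r=np.sqrt(s[2]+s[0]**2+s[1]**2)
        res=np.abs(np.hypot(*(w-s[:2]).T)-r).max()
        out.append((s[:2],r,res))
        print('ring',s[:2].round(2),'r',r.round(2),'maxres',res.round(2),len(pts))
    return out
E
python3 - <<'E'
from h import *
c=load('w4')
r=rings(c,[(220,208,270,255),(145,210,188,254)])
d=r[0][0]-r[1][0]; print(np.linalg.norm(d),np.degrees(np.arctan2(-d[0],d[1])))
E
```

```text
ring [502.87  60.07] r 20.11 maxres 0.24 44
ring [503.24 -11.9 ] r 18.34 maxres 0.26 45
71.97352520398226 0.2889423350095049
```

```bash
cat >> h.py <<'E'
def capc(c,box,z,fn=lambda p:p.max(2)<110):
    x0,y0,x1,y1=box;p=c['pixels'][y0:y1,x0:x1].astype(int); m=fn(p).astype(np.uint8)
    n,l,s,ce=cv2.connectedComponentsWithStats(m); i=1+np.argmax(s[1:,4])
    cn=cv2.convexHull(max(cv2.findContours((l==i).astype(np.uint8),0,1)[0],key=cv2.contourArea))
    pts=cn[:,0]+[x0,y0]
    w=np.array([onz(c,p,z)[:2] for p in pts.astype(float)])
    A=np.c_[2*w,np.ones(len(w))]; s2=np.linalg.lstsq(A,(w**2).sum(1),rcond=None)[0]; r=np.sqrt(s2[2]+s2[0]**2+s2[1]**2)
    print('cap bbox',s[i],'centre',s2[:2].round(2),'r',r.round(2),'maxres',np.abs(np.hypot(*(w-s2[:2]).T)-r).max().round(2)); return s2[:2]
E
python3 - <<'E'
from h import *
c=load('w4'); x=c['pixels'][200:300,260:380];cv2.imwrite('pics/w4y.png',cv2.resize(x,None,fx=5,fy=5)); print(x[58,60],x[30,12],x[80,90],x[10,60])
print(c['extrinsics'].round(4))
capc(c,(294,230,346,290),160,lambda p:p.max(2)<110)
capc(load('w2'),(295,170,340,225),50)
E
```

```text
[87 92 91] [66 62 62] [53 50 48] [176 188  95]
[[ 8.000000e-04  1.000000e+00  3.000000e-03 -1.280339e+02]
 [ 9.503000e-01 -1.700000e-03  3.112000e-01 -4.576594e+02]
 [ 3.112000e-01  2.600000e-03 -9.503000e-01  1.704808e+02]
 [ 0.000000e+00  0.000000e+00  0.000000e+00  1.000000e+00]]
cap bbox [   0    8   52   52 2174] centre [467.39 128.6 ] r 15.64 maxres 2.74
cap bbox [  6  18  32  33 831] centre [456.75 284.65] r 13.37 maxres 0.82
```

View pics/w4y.png

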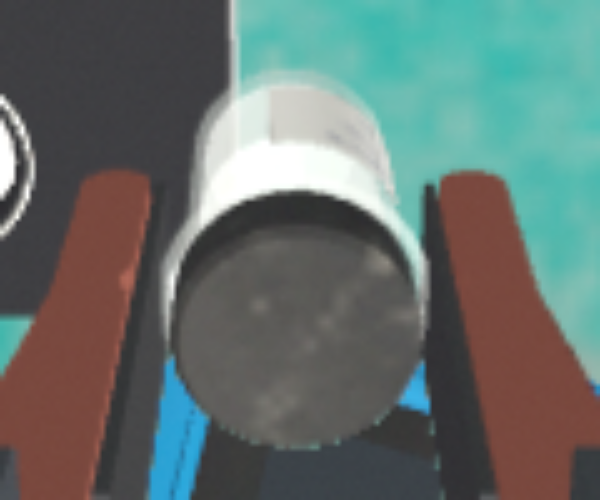

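```bash
python3 - <<'E'
from h import *
c=load('w4'); g=c['pixels'][:,319].astype(int).max(1)[228:298]; print(g)
r=c['pixels'][267].astype(int).max(1)[285:355]; print(r)
print(onz(c,(319.7,267.6),160))
print(proj(c,get_obs()['position']), get_obs()['time'])
E
```

```text
[233 255 255 255 255 255 255 255 255 237  80  50  51  50  51  49  54  71
  73  79  90  93  92  91  92  93  93  92  90  90  92  92  91  91  91  94
  95  98  99  98  97  98 101 100  97  96  99 102 103 103 103 108 106 102
  96  92  92  92  94  94  99 108  73  71  72  72  72  71  73  72]
[ 55  56  59  72  71  73  72  82 145  65  73  96  98  97  96  96  97  96
  97  97  97  94  92  93  91  92  93  93  94  93  94  94  94  96  98  99
 103 100  98  96  97  97 101  97  95  94  92  90  91  87  87  87  87  89
  89  87  89  92 102 118  52  52  53  50  54  54  56  58  89 119]
[467.58635133 127.8443066  160.        ]
[[316.84635193 250.65273728]] 4.85
```

```bash
python3 - <<'E'
from h import *
for i in range(2): capture('wrist')
o=get_obs(); c=snap('wrist','w5'); o2=get_obs(); print(o['position'],o2['position'],o['ee_rot'])
r=rings(c,[(220,208,270,255),(145,210,188,254)])
g=c['pixels'][:,319].astype(int).max(1)[235:298]; print(g)
r=c['pixels'][267].astype(int).max(1)[285:355]; print(r)
E
```

```text
[466.54711977 125.83625782 143.37570228] [466.57530835 125.58944156 143.39778771] [179.86409837   0.22750969 179.97546463]
ring [502.83  60.12] r 20.11 maxres 0.27 46
ring [503.22 -11.79] r 18.37 maxres 0.5 39
[255 255 238  82  50  51  50  51  51  54  72  72  78  91  94  93  92  92
  93  95  92  91  94  93  93  92  93  91  93  96  97 101  99  99  99 101
 101  99  98 100 103 105 103 104 108 107 104  96  92  92  92  93  95  99
 110  74  74  73  73  74  73  72  74]
[ 55  56  62  72  74  72  72  84 146  68  73  97  98  98  99  99  97  99
  98  97  97  96  93  93  93  93  93  94  95  94  95  94  95  97  99 100
 104 102 100  97  96  99 101  97  96  94  93  92  91  88  86  87  88  88
  89  88  91  94 102 120  54  54  51  51  54  55  57  56  89 121]
```

Emit:
servo_tool:
  motion: [12,-20,0,0,0,0,0.25,25,-45,0,0,0,0,0.25,33,-62,0,0,0,0,0.25,35,-67,-15,0,0,0,0.25,35,-67,-40,0,0,0,0.25,35,-67,-58,0,0,0,0.25,35,-67,-62,0,0,0,0.25,35,-67,-62,0,0,0,0.25,35,-67,-62,0,0,0,0.25,35,-67,-62,0,0,0,0.25]

```text
time: 6.0
position: [502.3, 58.9, 82.3]
ee_rot: [179.8, 0.3, 180.0]
contact_force: [1.0, -0.8, -0.5]
finger_gap: 0.327
```

```bash
python3 - <<'E'
from h import *
for i in range(5): capture('wrist')
o=get_obs(); c=snap('wrist','w6'); o2=get_obs(); print(o['time'],o['position'],o2['position'],o['ee_rot'],o['contact_force'])
E
```

```text
6.25 [501.79600405  58.65406918  81.77075689] [501.72404478  58.63488649  81.65454409] [179.85576325   0.26779858 179.95479865] [0.39505537 0.34496599 0.48151024]
```

View pics/w6.png

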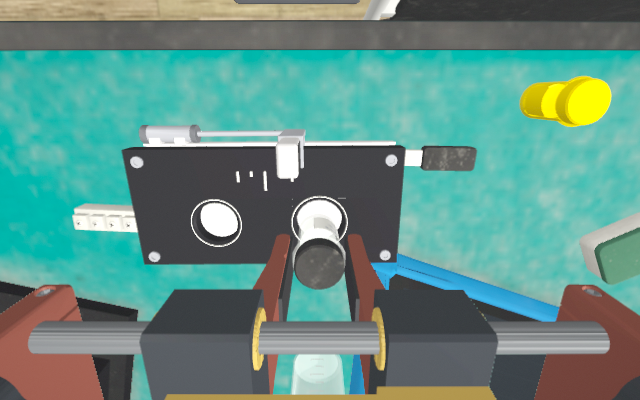

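```bash
python3 - <<'E'
from h import *
c=load('w6'); x=c['pixels'][185:300,260:380];cv2.imwrite('pics/w6y.png',cv2.resize(x,None,fx=5,fy=5,interpolation=cv2.INTER_CUBIC))
r=rings(c,[(188,195,245,250),(285,190,352,250)])
z=98.3
print(onz(c,(319.6,267.6),z))
g=c['pixels'][:,319].astype(int).max(1)[230:298]; print(g)
r=c['pixels'][267].astype(int).max(1)[285:355]; print(r)
# screws
for b in [(125,152,147,173),(380,150,402,170),(145,246,165,268),(375,246,397,266)]:
    x0,y0,x1,y1=b; p=c['pixels'][y0:y1,x0:x1].min(2); m=(p>120).astype(np.uint8); n,l,s,ce=cv2.connectedComponentsWithStats(m); i=1+np.argmax(s[1:,4]); print(s[i],(ce[i]+[x0,y0]).round(1),onz(c,ce[i]+[x0,y0],39).round(2))
E
```

```text
ring [503.26 -11.85] r 18.15 maxres 0.26 48
ring [506.12  60.11] r 22.15 maxres 3.29 36
[502.88878525  59.96492753  98.3       ]
[255 255 255 255 255 255 255 250  85  54  53  50  53  52  57  75  74  82
  94  97  96  96  95  96  97  94  96  95  96  96  95  94  95  97  99 101
 103 101 102 102 106 105 103 102 104 107 108 107 108 112 111 106 100  95
  95  95  97  99 100 142 192 191 190 190 190 189 189 188]
[ 58  58  64  76  77  75  75  85 149  66  75  99  99 101 100 100 101 101
 102 101 101  97  97  95  95  96  97  97  97  96  97  97  98 101 101 104
 105 106 101 102 100 101 105 100 101  97  96  95  94  92  89  90  92  90
  92  91  92  96 106 124  55  56  56  56  56  59  58  60  95 126]
[  5   4  13  12 127] [136.1 161.8] [459.46 -59.1   39.  ]
[  5   4  13  13 118] [391. 160.] [458.71 106.8   39.  ]
[  3   5  13  11 100] [153.9 256.4] [528.54 -58.75  39.  ]
[ 5  4 11 11 93] [384.9 254.7] [527.66 107.23  39.  ]
```

View pics/w6y.png

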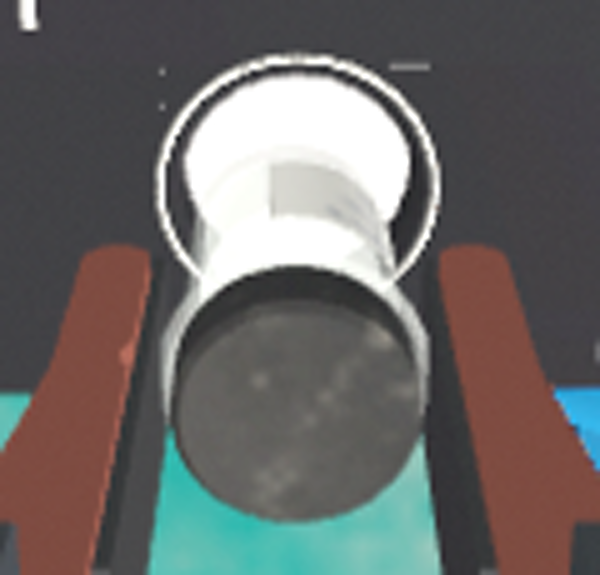

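Emit:
servo_tool:
  motion: [0.1,0.1,-5,0,0,0,0.25,0.1,0.1,-9,0,0,0,0.25,0.1,0.1,-12,0,0,0,0.25,0.1,0.1,-15,0,0,0,0.25,0.1,0.1,-15,0,0,0,0.25,0.1,0.1,-15,0,0,0,0.25]

```text
time: 6.9
position: [501.8, 58.7, 66.5]
ee_rot: [179.9, 0.2, 180.0]
contact_force: [-0.3, -0.9, 0.0]
finger_gap: 0.325
```

```bash
python3 - <<'E'
from h import *
for i in range(3): capture('wrist')
o=get_obs(); c=snap('wrist','w7'); print(o['time'],o['position'],o['ee_rot'],o['contact_force'],o['wrist_torque'])
x=c['pixels'][185:300,240:400];cv2.imwrite('pics/w7y.png',cv2.resize(x,None,fx=5,fy=5,interpolation=cv2.INTER_CUBIC))
E
```

```text
7.05 [501.93741096  58.79214132  66.77659431] [179.85628713   0.27120912 179.960927  ] [ 0.46491479 -0.18395165  0.58968684] [-0.00865054 -0.01754885  0.05818035]
```

View pics/w7y.png

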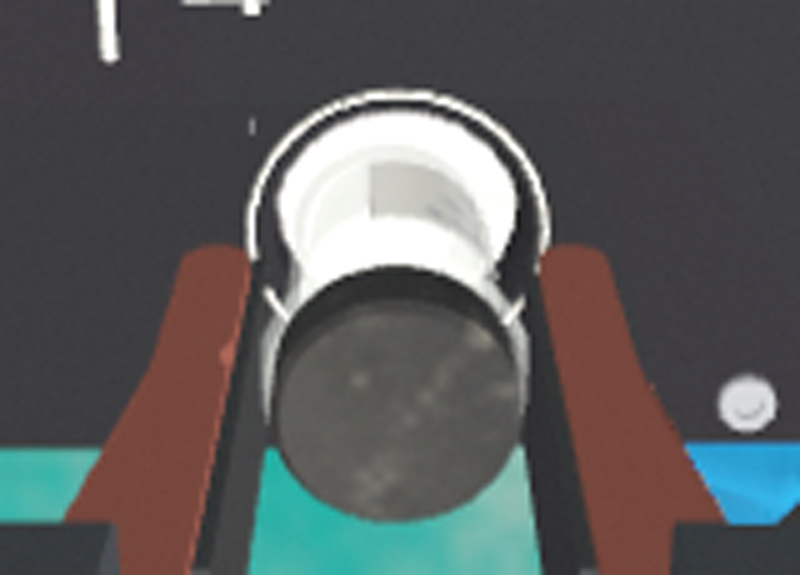

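Emit:
servo_tool:
  motion: [0,0,-5,0,0,0,0.25,0,0,-10,0,0,0,0.25,0,0,-15,0,0,0,0.25,0,0,-19,0,0,0,0.25,0,0,-22,0,0,0,0.25,0,0,-23,0,0,0,0.25,0,0,-23,0,0,0,0.25,0,0,-23,0,0,0,0.25]

```text
time: 7.9
position: [502.1, 58.8, 43.9]
ee_rot: [179.9, 0.3, 180.0]
contact_force: [0.1, -0.1, 0.2]
finger_gap: 0.325
```

```bash
python3 - <<'E'
from h import *
for i in range(3): capture('wrist')
o=get_obs(); c=snap('wrist','w8'); print(o['time'],o['position'],o['ee_rot'],o['contact_force'],o['wrist_torque'])
x=c['pixels'][185:300,240:400];cv2.imwrite('pics/w8y.png',cv2.resize(x,None,fx=5,fy=5,interpolation=cv2.INTER_CUBIC))
E
```

```text
8.05 [502.06017169  58.79643808  43.97231707] [179.84991118   0.29190313 179.95963143] [ 0.18674861 -0.60197102 -0.99485317] [ 0.0715696  -0.0180303  -0.02828257]
```

View pics/w8y.png

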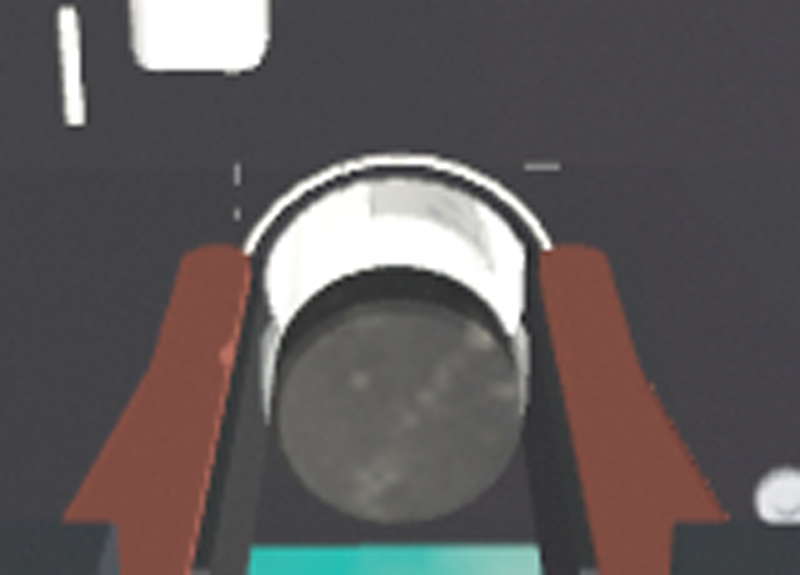

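Emit:
servo_tool:
  motion: [0,0,-1,0,0,0,0.25,0,0,-1.7,0,0,0,0.25,0,0,-1.7,0,0,0,0.25,0,0,-1.7,0,0,0,0.25]

```text
time: 8.5
position: [502.2, 58.8, 42.4]
ee_rot: [179.8, 0.3, 180.0]
contact_force: [0.1, 0.3, 2.5]
finger_gap: 0.323
```

Emit:
servo_tool:
  motion: [0,0,0,0,0,0,0.36,0,0,0,0,0,0,0.4,0,0,0,0,0,0,0.45,0,0,0,0,0,0,0.5,0,0,0,0,0,0,0.5]

```text
time: 9.0
position: [502.2, 58.8, 42.4]
ee_rot: [179.8, 0.3, 180.0]
contact_force: [0.6, -0.4, -0.5]
finger_gap: 0.499
```

```bash
python3 - <<'E'
from h import *
o=get_obs(); c=snap('wrist','w9'); print(o['time'],o['position'],o['ee_rot'],o['contact_force'],o['finger_gap'])
x=c['pixels'][185:300,240:400];cv2.imwrite('pics/w9y.png',cv2.resize(x,None,fx=5,fy=5,interpolation=cv2.INTER_CUBIC))
E
```

```text
9.0 [502.18219318  58.81022578  42.35376219] [179.84695312   0.30293397 179.95628979] [ 0.56318614 -0.35711653 -0.51786077] 0.499485108342817
```

View pics/w9y.png

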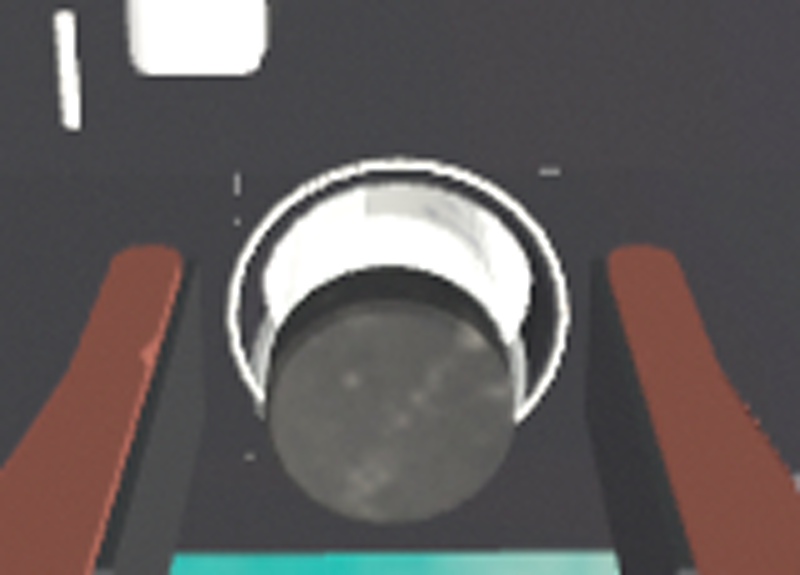

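Emit:
servo_tool:
  motion: [0,0,20,0,0,0,0.5,0,0,60,0,0,0,0.5,0,0,95,0,0,0,0.7,-5,-40,100,0,0,0,0.7,-15,-85,100,0,0,0,0.7,-25,-130,100,0,0,0,0.7,-35,-175,100,0,0,0,0.7,-45,-220,100,0,0,0,0.7,-50,-265,100,0,0,0,0.7,-60,-305,100,0,0,0,0.7]

```text
time: 10.05
position: [442.0, -248.4, 142.6]
ee_rot: [179.9, 0.4, 179.9]
contact_force: [1.8, -0.2, -0.5]
finger_gap: 0.699
```

Emit:
servo_tool:
  motion: [0,-25,-5,0,0,0,0.7,0,-32,-5,0,0,0,0.7,0,-34,-5,0,0,0,0.7,0,-34,-5,0,0,0,0.7,0,-34,-5,0,0,0,0.7,0,-34,-5,0,0,0,0.7]

```text
time: 10.65
position: [442.5, -281.0, 137.7]
ee_rot: [179.8, 0.4, -179.9]
contact_force: [0.1, -0.1, 1.0]
finger_gap: 0.701
```

```bash
python3 - <<'E'
from h import *
o=get_obs(); c=snap('wrist','w10'); snap('top','top10');print(o['time'],o['position'],o['ee_rot'],o['contact_force'],o['finger_gap'],o['joint_positions'].round(0))
E
```

```text
10.65 [ 442.46193807 -280.97402484  137.69008044] [ 179.84358432    0.36700583 -179.94322348] [ 0.14751427 -0.10141872  0.99504749] 0.7011391612210258 [  9.  20.  20. 116. -10.  46. 125.]
```

View pics/w10.png

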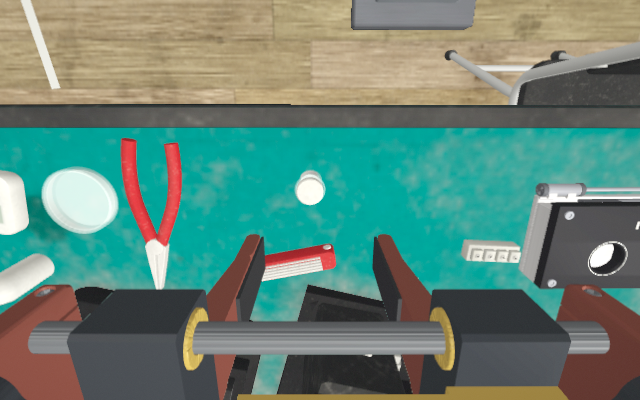

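```bash
python3 - <<'E'
from h import *
c=load('w10'); x=c['pixels'][160:220,270:350];cv2.imwrite('pics/w10z.png',cv2.resize(x,None,fx=8,fy=8,interpolation=cv2.INTER_CUBIC))
print(onz(c,(310,190),40))
np.set_printoptions(linewidth=200)
print(c['pixels'][165:210,311].min(1)); print(c['pixels'][191,290:330].min(1))
E
```

```text
[ 436.42685953 -287.10213899   40.        ]
[ 30  29  26  17  45 125 182 176 178 208 240 235 190 181 213 231 244 243 243 244 245 245 242 243 244 245 246 247 248 248 248 247 246 244 243 243 244 245 245 234  31  30  33  34  38]
[ 12  10  12  15  67 147 198 233 244 245 244 244 242 242 243 244 245 245 246 246 245 246 246 246 246 246 247 247 246 246 247 246 246 206 158  51   0   0   0   0]
```

View pics/w10z.png

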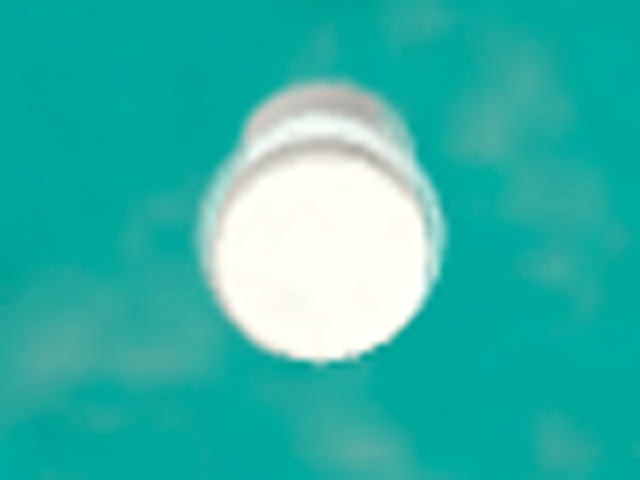

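Emit:
servo_tool:
  motion: [-3,-4,-25,0,0,0,0.65,-4.5,-7,-50,0,0,0,0.65,-4.5,-7,-58,0,0,0,0.65,-4.5,-7,-58,0,0,0,0.65,-4.5,-7,-58,0,0,0,0.65,-4.5,-7,-58,0,0,0,0.65]

```text
time: 11.35
position: [438.7, -288.7, 80.8]
ee_rot: [179.9, 0.5, -180.0]
contact_force: [0.9, -0.5, -0.1]
finger_gap: 0.653
```

```bash
python3 - <<'E'
from h import *
o=get_obs(); c=snap('wrist','w11'); print(o['time'],o['position'],o['ee_rot'],o['contact_force'],o['finger_gap'])
w=load('w10')
def cap(c,box,th=225):
    x0,y0,x1,y1=box; p=cv2.resize(c['pixels'],None,fx=4,fy=4,interpolation=cv2.INTER_CUBIC)[4*y0:4*y1,4*x0:4*x1].astype(int)
    print(p[len(p)//2,len(p[0])//2]); m=(p.min(2)>th).astype(np.uint8); cv2.imwrite('pics/m.png',m*255)
    return m
x=c['pixels'][180:260,260:370];cv2.imwrite('pics/w11z.png',cv2.resize(x,None,fx=7,fy=7,interpolation=cv2.INTER_CUBIC))
E
```

```text
11.35 [ 438.68595583 -288.69826727   80.77906847] [ 179.89770736    0.46920731 -179.96596652] [ 0.85321416 -0.49587429 -0.08675961] 0.6525149456598306
```

View pics/w11z.png

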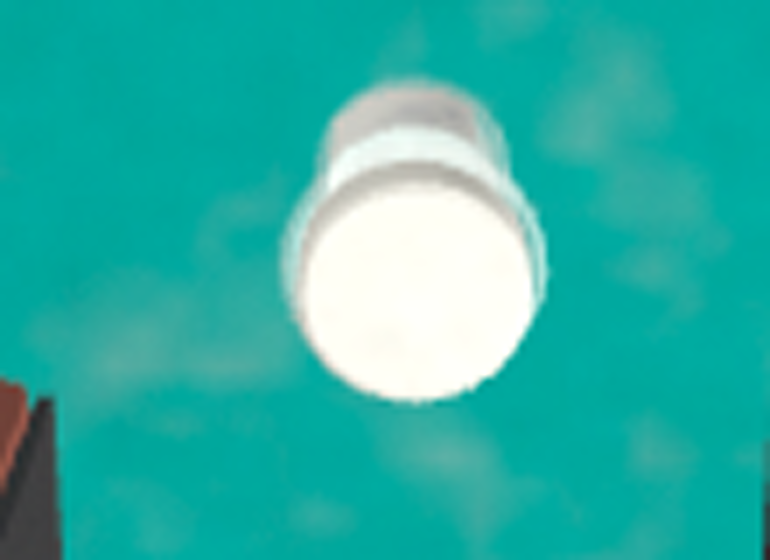

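```bash
python3 - <<'E'
from h import *
a=load('w10');b=load('w11')
print(tri([(a,(309.8,191.4)),(b,(319.2,221.1))]),onz(b,(319.2,221.1),40))
E
```

```text
(array([ 437.79685382, -287.31704186,   39.62272079]), [np.float64(0.025740357467123973), np.float64(0.025740357467207552)]) [ 437.64748751 -287.3433952    40.        ]
```

Emit:
servo_tool:
  motion: [-1.5,0,-25,0,0,0,0.6,-1.5,0,-45,0,0,0,0.6,-1.5,0,-55,0,0,0,0.55,-1.5,0,-56,0,0,0,0.5,-1.5,0,-56,0,0,0,0.45,-1.5,0,-56,0,0,0,0.4,-1.5,0,-56,0,0,0,0.4]

```text
time: 12.1
position: [437.7, -289.0, 25.6]
ee_rot: [179.9, 0.5, -180.0]
contact_force: [0.3, -0.6, 0.2]
finger_gap: 0.396
```

```bash
python3 - <<'E'
from h import *
o=get_obs(); c=snap('wrist','w12'); print(o['time'],o['position'],o['ee_rot'],o['contact_force'],o['finger_gap'])
x=c['pixels'][180:310,230:400];cv2.imwrite('pics/w12z.png',cv2.resize(x,None,fx=4,fy=4,interpolation=cv2.INTER_CUBIC))
E
```

```text
12.1 [ 437.67729694 -289.01307731   25.55627373] [ 179.93150887    0.54474517 -179.97179938] [ 0.28321854 -0.57462914  0.15167134] 0.3959567610590878
```

View pics/w12z.png

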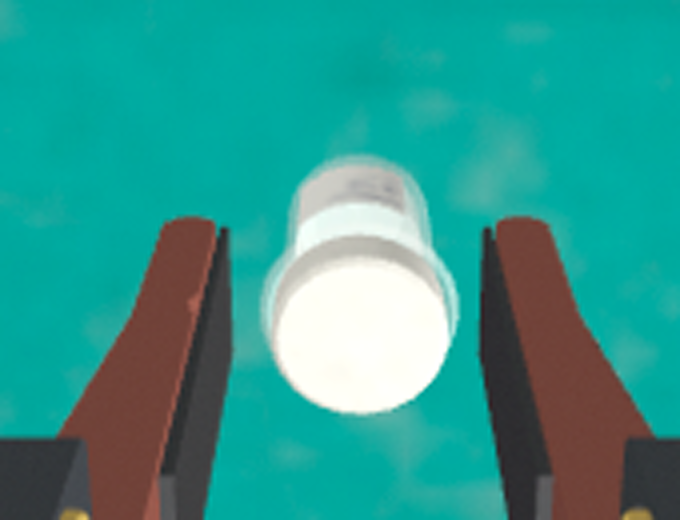

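Emit:
servo_tool:
  motion: [-0.5,0.4,-1,0,0,0,0.35,-0.5,0.4,-1,0,0,0,0.3,-0.5,0.4,-1,0,0,0,0.22,-0.5,0.4,-1,0,0,0,0.22,-0.5,0.4,-1,0,0,0,0.22,-0.5,0.4,-1,0,0,0,0.22]
  grip_force: 18

```text
time: 12.75
position: [437.2, -288.6, 24.6]
ee_rot: [179.9, 0.5, -180.0]
contact_force: [-0.0, 0.6, 3.4]
finger_gap: 0.286
```

Emit:
servo_tool:
  motion: [0,0,25,0,0,0,0.22,0,0,70,0,0,0,0.22,5,20,100,0,0,0,0.22,15,65,100,0,0,0,0.22,25,110,100,0,0,0,0.22,35,155,100,0,0,0,0.22,45,200,100,0,0,0,0.22,55,240,100,0,0,0,0.22,65,265,100,0,0,0,0.22,65,275,100,0,0,0,0.22]

```text
time: 13.75
position: [503.1, -10.3, 124.4]
ee_rot: [179.9, 0.6, -179.7]
contact_force: [0.2, -0.3, -0.6]
finger_gap: 0.287
```

```bash
python3 - <<'E'
from h import *
for i in range(8): capture('wrist')
o=get_obs(); c=snap('wrist','w13'); print(o['time'],o['position'],get_obs()['position'],o['ee_rot'],o['contact_force'],o['finger_gap'])
E
```

```text
14.15 [501.90690178 -15.17655776 124.58447003] [501.96228448 -14.90353695 124.60182258] [179.95100556   0.5428979  179.88364591] [-0.48386738  0.01026375  0.67463995] 0.2863253164541115
```

View pics/w13.png

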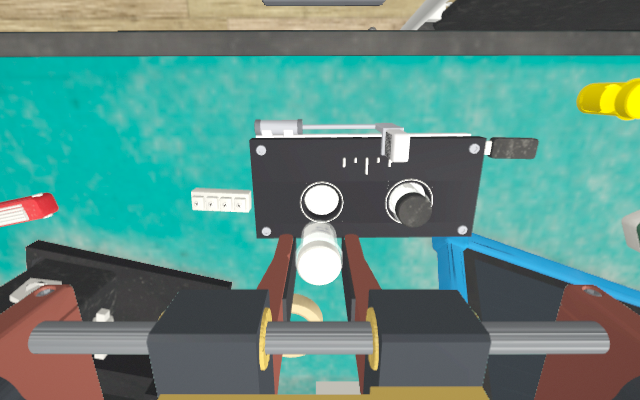

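```bash
python3 - <<'E'
from h import *
for i in range(3): capture('wrist')
o=get_obs(); c=snap('wrist','w14'); print(o['time'],o['position'],get_obs()['position'])
x=c['pixels'][170:295,265:445];cv2.imwrite('pics/w14z.png',cv2.resize(x,None,fx=4.4,fy=4.4,interpolation=cv2.INTER_CUBIC))
def screws(c,bs):
    out=[]
    for b in bs:
        x0,y0,x1,y1=b; p=c['pixels'][y0:y1,x0:x1].min(2); m=(p>120).astype(np.uint8); n,l,s,ce=cv2.connectedComponentsWithStats(m); i=1+np.argmax(s[1:,4]); q=onz(c,ce[i]+[x0,y0],39); out.append(q); print(s[i],q.round(2))
    print('mean',np.mean(out,0).round(2))
screws(c,[(252,142,270,158),(467,140,483,157),(258,224,274,239),(455,222,470,238)])
screws(load('w6'),[(125,152,147,173),(380,150,402,170),(145,246,165,268),(375,246,397,266)])
rings(c,[(296,178,348,225),(382,175,438,230)])
for p in [(319.7,262)]: print(onz(c,p,o['position'][2]-24.6+40))
E
```

```text
14.35 [502.16290241 -14.15623763 124.61071066] [502.18566233 -13.98686305 124.58263611]
[ 3  3 10 10 86] [459.68 -59.11  39.  ]
[ 1  3 11 11 91] [458.88 106.75  39.  ]
[ 2  2 10 10 69] [528.57 -58.86  39.  ]
[ 1  3 10 10 75] [527.79 107.05  39.  ]
mean [493.73  23.96  39.  ]
[  5   4  13  12 127] [459.46 -59.1   39.  ]
[  5   4  13  13 118] [458.71 106.8   39.  ]
[  3   5  13  11 100] [528.54 -58.75  39.  ]
[ 5  4 11 11 93] [527.66 107.23  39.  ]
mean [493.6   24.05  39.  ]
ring [504.59 -12.09] r 19.03 maxres 3.13 34
ring [502.92  59.98] r 20.04 maxres 0.5 36
[500.53419422 -12.75310489 140.01071066]
```

View pics/w14z.png

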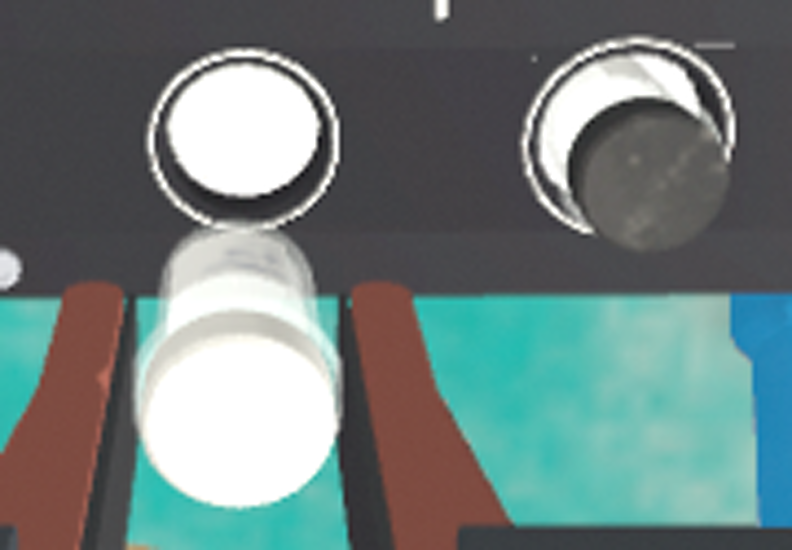

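```bash
python3 - <<'E'
from h import *
c=load('w14'); p0=np.array([502.163,-14.156,124.61])
np.set_printoptions(linewidth=200)
print(c['pixels'][235:292,319].min(1)); print(c['pixels'][265,290:350].min(1))
q=onz(c,(319.1,265.1),140); print(q,q-p0)
E
```

```text
[246 247 251 255 252 218 194 195 194 193 203 236 242 255 255 255 255 255 255 255 255 255 255 255 255 255 255 255 255 255 255 255 255 255 255 255 255 255 255 255 255 255 255 255 255 255 255 255 255
 253 180  65  67  67  64  60  56]
[ 54  61  73  74  78 122 182 212 242 255 255 255 255 255 255 255 255 255 255 255 255 255 255 255 255 255 255 255 255 255 255 255 255 255 255 255 255 255 255 255 255 255 255 255 255 255 255 255 255
 255 255 204  95  51  51  53  53  54  57  60]
[502.35998337 -13.06476732 140.        ] [ 0.19698337  1.09123268 15.39      ]
```

Emit:
servo_tool:
  motion: [0.8,0.7,-20,0,0,0,0.22,0.8,0.7,-40,0,0,0,0.22,0.8,0.7,-50,0,0,0,0.22,0.8,0.7,-52,0,0,0,0.22,0.8,0.7,-52,0,0,0,0.22,0.8,0.7,-52,0,0,0,0.22]

```text
time: 15.0
position: [503.6, -13.3, 73.3]
ee_rot: [179.9, 0.6, 180.0]
contact_force: [-0.5, -0.1, -1.5]
finger_gap: 0.286
```

```bash
python3 - <<'E'
from h import *
for i in range(6): capture('wrist')
o=get_obs(); c=snap('wrist','w15'); print(o['time'],o['position'],get_obs()['position'],o['contact_force'])
p=o['position']
r=rings(c,[(370,165,470,260)])
q=onz(c,(319.1,265.3),p[2]+15.4); print(q)
cv2.imwrite('pics/w15z.png',cv2.resize(c['pixels'][160:300,240:480],None,fx=3.3,fy=3.3,interpolation=cv2.INTER_CUBIC))
E
```

```text
15.3 [503.21718531 -13.19028234  72.95698141] [503.13886766 -13.20919686  72.84828353] [-0.6772946  -0.25614023 -0.32442364]
ring [502.97  59.95] r 19.97 maxres 0.31 44
[503.5165593  -12.14294697  88.35698141]
```

View pics/w15z.png

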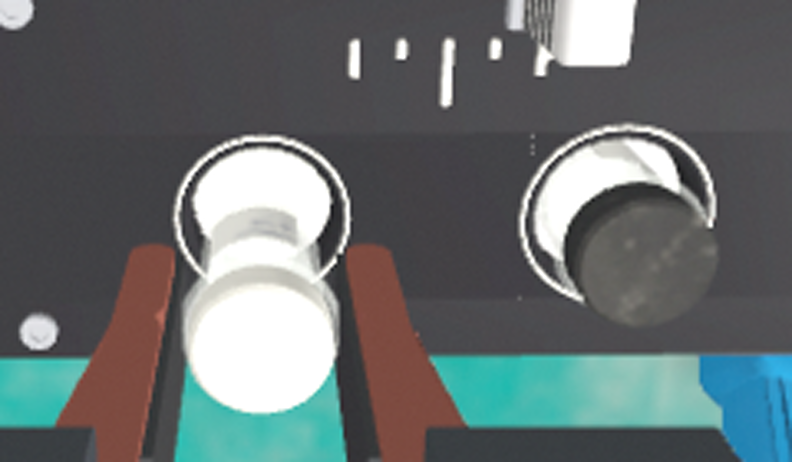

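Emit:
servo_tool:
  motion: [-0.1,0,-5,0,0,0,0.22,-0.1,0,-9,0,0,0,0.22,-0.1,0,-12,0,0,0,0.22,-0.1,0,-16,0,0,0,0.22,-0.1,0,-16,0,0,0,0.22,-0.1,0,-16,0,0,0,0.22]

```text
time: 15.95
position: [502.9, -13.3, 56.7]
ee_rot: [179.9, 0.6, 180.0]
contact_force: [-0.6, -0.6, -0.4]
finger_gap: 0.287
```

```bash
python3 - <<'E'
from h import *
for i in range(3): capture('wrist')
o=get_obs(); c=snap('wrist','w16'); print(o['time'],o['position'],o['ee_rot'],o['contact_force'],o['wrist_torque'])
x=c['pixels'][185:300,240:400];cv2.imwrite('pics/w16y.png',cv2.resize(x,None,fx=5,fy=5,interpolation=cv2.INTER_CUBIC))
E
```

```text
16.1 [503.16468977 -13.22053311  56.97006074] [179.92349142   0.59266986 179.99652435] [-0.40512422 -0.09222205 -0.35034033] [ 0.03118552 -0.00121294  0.01561489]
```

View pics/w16y.png

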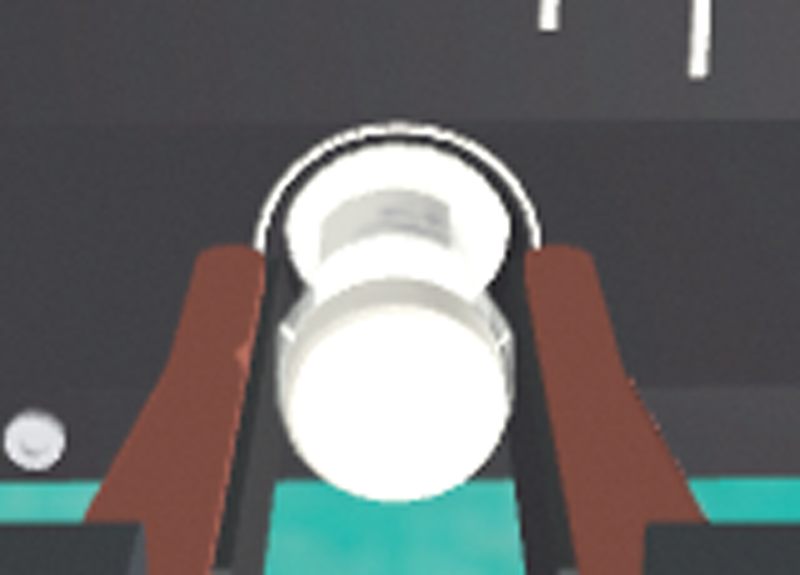

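Emit:
servo_tool:
  motion: [0,0,-4,0,0,0,0.22,0,0,-8,0,0,0,0.22,0,0,-11,0,0,0,0.22,0,0,-12,0,0,0,0.22,0,0,-13,0,0,0,0.22,0,0,-13,0,0,0,0.22,0,0,-13,0,0,0,0.22]

```text
time: 16.85
position: [503.2, -13.2, 44.1]
ee_rot: [179.9, 0.6, 180.0]
contact_force: [0.4, 0.0, -0.8]
finger_gap: 0.29
```

Emit:
servo_tool:
  motion: [0,0,-0.8,0,0,0,0.22,0,0,-1.2,0,0,0,0.22,0,0,-1.2,0,0,0,0.22]

```text
time: 17.15
position: [503.9, -13.2, 43.5]
ee_rot: [179.9, 0.7, 180.0]
contact_force: [-1.6, -0.8, 5.8]
finger_gap: 0.288
```

Emit:
servo_tool:
  motion: [0,0,0.3,0,0,0,0.32,0,0,0.3,0,0,0,0.37,0,0,0.3,0,0,0,0.42,0,0,0.3,0,0,0,0.46,0,0,0.3,0,0,0,0.46]

```text
time: 17.65
position: [503.7, -13.2, 43.7]
ee_rot: [179.9, 0.7, 180.0]
contact_force: [0.4, -0.4, 1.6]
finger_gap: 0.46
```

```bash
python3 - <<'E'
from h import *
o=get_obs(); c=snap('wrist','w17'); print(o['time'],o['position'],o['ee_rot'],o['contact_force'],o['finger_gap'])
x=c['pixels'][185:300,240:400];cv2.imwrite('pics/w17y.png',cv2.resize(x,None,fx=5,fy=5,interpolation=cv2.INTER_CUBIC))
E
```

```text
17.65 [503.73701183 -13.1991405   43.71299653] [179.90919443   0.65365549 179.99046983] [ 0.40087561 -0.3724535   1.63653859] 0.4596950221261708
```

View pics/w17y.png

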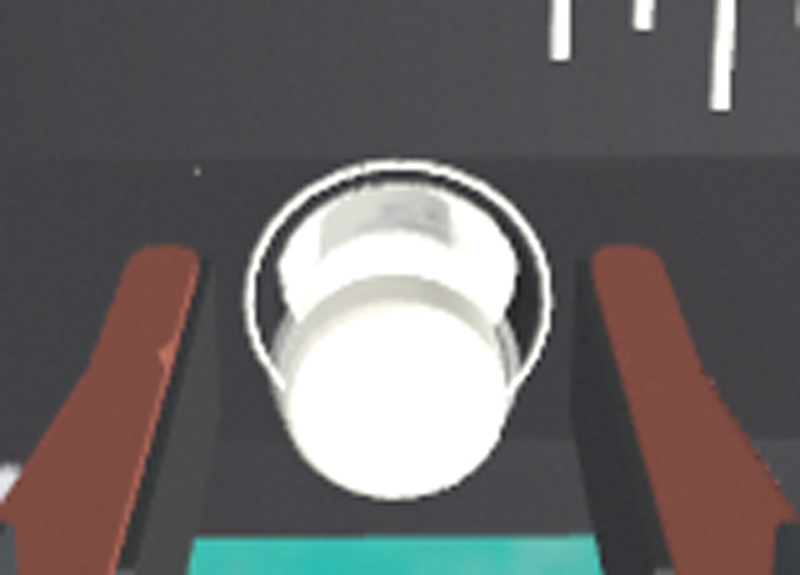

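Emit:
servo_tool:
  motion: [0,0,15,0,0,0,0.46,0,0,45,0,0,0,0.46,-10,10,75,0,0,0,0.46,-30,30,85,0,0,0,0.46,-48,48,85,0,0,0,0.46,-51,54,85,0,0,0,0.46,-51,54,85,0,0,0,0.46,-51,54,85,0,0,0,0.46,-51,54,85,0,0,0,0.46]

```text
time: 18.6
position: [453.5, 39.9, 128.6]
ee_rot: [179.9, 0.7, 179.9]
contact_force: [0.0, 0.0, -0.9]
finger_gap: 0.457
```

```bash
python3 - <<'E'
from h import *
for i in range(3): capture('wrist')
o=get_obs(); c=snap('wrist','w18'); print(o['time'],o['position'],o['ee_rot'],o['contact_force'],o['finger_gap'])
E
```

```text
18.75 [453.12568526  40.11241902 128.54105702] [179.93100669   0.64769799 179.91835325] [-0.37714416 -0.39325054  0.38899567] 0.45853358224317126
```

View pics/w18.png

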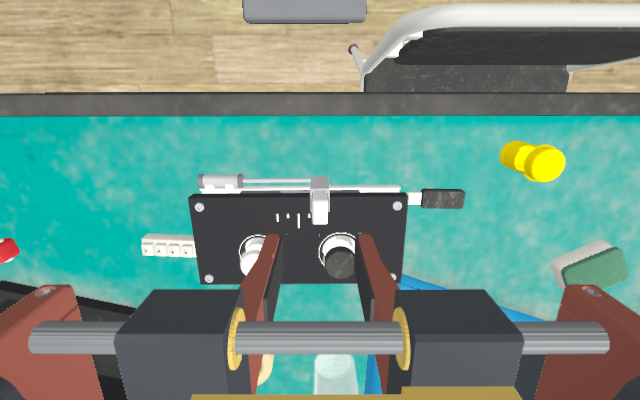

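```bash
python3 - <<'E'
from h import *
c=load('w18'); cv2.imwrite('pics/w18z.png',cv2.resize(c['pixels'][165:290,185:415],None,fx=3.4,fy=3.4,interpolation=cv2.INTER_CUBIC))
d=load('w14'); cv2.imwrite('pics/w14t.png',cv2.resize(d['pixels'][175:240,375:445],None,fx=8,fy=8,interpolation=cv2.INTER_CUBIC))
E
```

```text
(no output)
```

View pics/w18z.png

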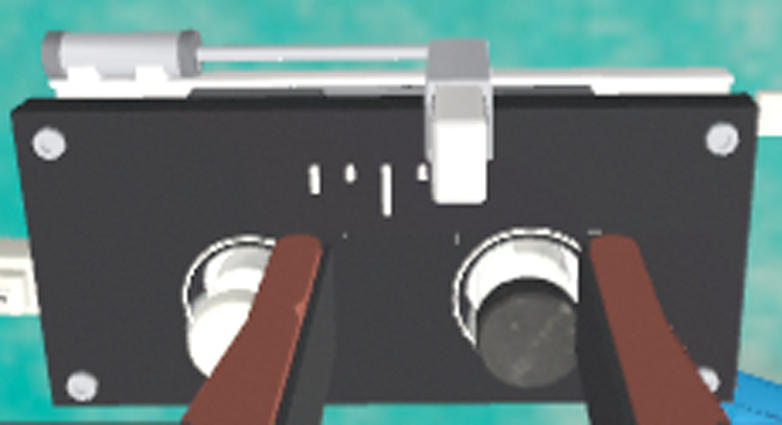

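View pics/w14t.png

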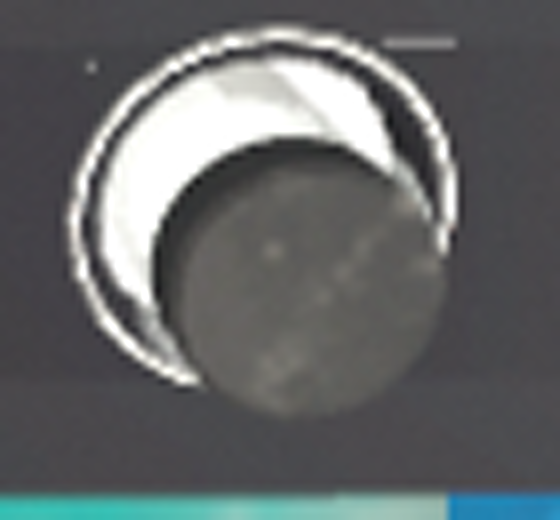

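```bash
python3 - <<'E'
from h import *
a=load('w14');b=load('w9');c=load('w18')
print('tall top',tri([(a,(413.7,210.8)),(b,(318.1,267.2))]))
print(onz(a,(413.7,210.8),59))
print('tab',onz(c,(320.0,211.7),70))
w6=load('w6');cv2.imwrite('pics/w6t.png',cv2.resize(w6['pixels'][120:200,240:330],None,fx=6,fy=6,interpolation=cv2.INTER_CUBIC))
e=load('w17'); print('short', onz(e,((285+508)/2/5+240-.4,(298+498)/2/5+185-.4),59))
E
```

```text
tall top (array([503.35790467,  59.37661083,  58.50539575]), [np.float64(0.10001179534351937), np.float64(0.10001179534343181)])
[503.2609622   59.28093033  59.        ]
tab [452.19868049  42.09314054  70.        ]
short [503.47099927 -12.2558675   59.        ]
```

View pics/w6t.png

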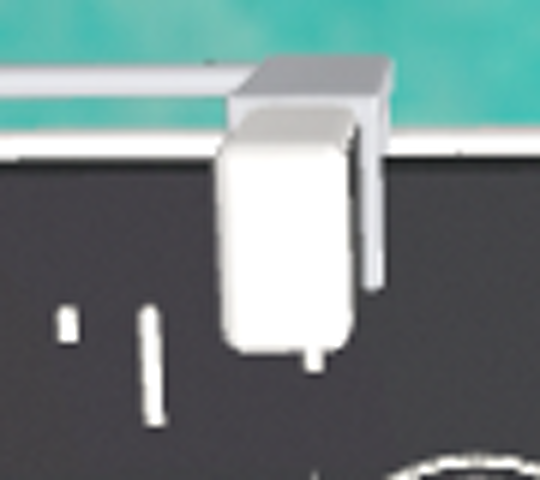

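```bash
python3 - <<'E'
from h import *
a=load('w6');c=load('w18')
print('tab',tri([(a,(287.3,160.4)),(c,(320.0,211.7))]),onz(a,(287.3,160.4),70))
o=get_obs();print(o['time'],o['position'])
E
```

```text
tab (array([452.90471421,  42.142039  ,  68.11034214]), [np.float64(0.04424997114015385), np.float64(0.04424997114008142)]) [452.49595686  42.36345266  70.        ]
18.8 [453.03661252  40.19969304 128.56425799]
```

Emit:
servo_tool:
  motion: [-1,0.8,-20,0,0,0,0.42,-1,0.8,-45,0,0,0,0.42,-1,0.8,-65,0,0,0,0.42,-1,0.8,-78,0,0,0,0.42,-1,0.8,-80,0,0,0,0.42,-1,0.8,-80,0,0,0,0.42,-1,0.8,-80,0,0,0,0.42]

```text
time: 19.5
position: [452.6, 41.0, 49.2]
ee_rot: [179.9, 0.7, 179.9]
contact_force: [-1.1, -0.8, -0.2]
finger_gap: 0.421
```

```bash
python3 - <<'E'
from h import *
for i in range(2): capture('wrist')
o=get_obs(); c=snap('wrist','w19'); print(o['time'],o['position'],o['ee_rot'],o['contact_force'],o['finger_gap'])
E
```

```text
19.6 [452.67959846  41.10962183  49.29201643] [179.90373251   0.72963505 179.92325775] [ 0.98557098  0.74500311 -1.33120504] 0.4221242568195535
```

View pics/w19.png

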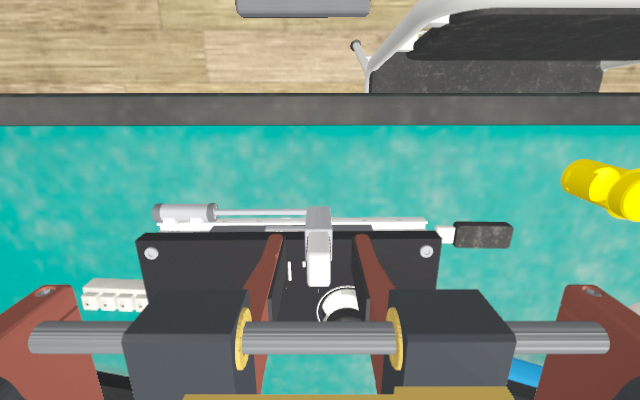

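Emit:
servo_tool:
  motion: [0,0,-0.5,0,0,0,0.3,0,0,-0.5,0,0,0,0.2,0,0,-0.5,0,0,0,0.08,0,0,-0.5,0,0,0,0.08,0,0,-0.5,0,0,0,0.08,0,0,-0.5,0,0,0,0.08]
  grip_force: 40

```text
time: 20.25
position: [452.6, 41.0, 48.8]
ee_rot: [179.9, 0.7, 179.9]
contact_force: [0.5, -1.2, 3.1]
finger_gap: 0.13
```

```bash
python3 - <<'E'
from h import *
o=get_obs(); c=snap('wrist','w20'); print(o['time'],o['position'],o['ee_rot'],o['contact_force'],o['finger_gap'])
cv2.imwrite('pics/w20z.png',cv2.resize(c['pixels'][190:330,200:440],None,fx=3.3,fy=3.3,interpolation=cv2.INTER_CUBIC))
E
```

```text
20.25 [452.64322134  41.04581517  48.81042776] [179.91104433   0.72900862 179.94643368] [ 0.45402924 -1.24069976  3.10869637] 0.13031505477958177
```

View pics/w20z.png

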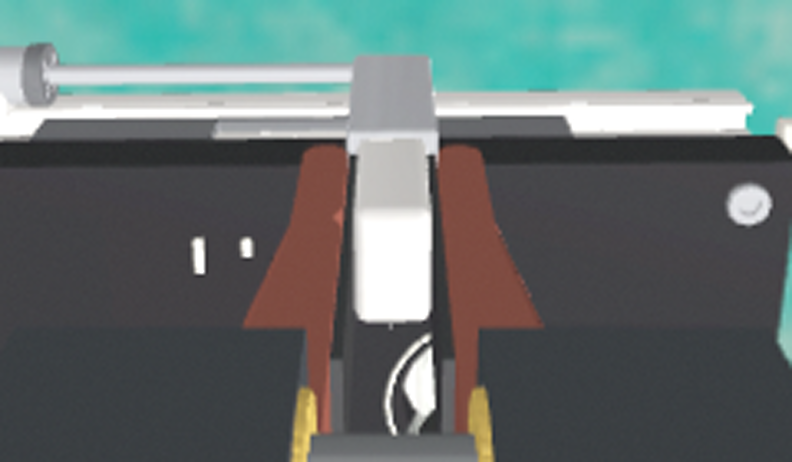

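Emit:
servo_tool:
  motion: [0,-2,0,0,0,0,0.08,0,-4,0,0,0,0,0.08,0,-6,0,0,0,0,0.08,0,-8,0,0,0,0,0.08,0,-10,0,0,0,0,0.08,0,-12,0,0,0,0,0.08,0.1,-12,0,0,0,0,0.08,0.1,-12,0,0,0,0,0.08]

```text
time: 21.1
position: [452.7, 29.3, 48.8]
ee_rot: [179.9, 0.7, 180.0]
contact_force: [-0.7, 4.6, 1.5]
finger_gap: 0.136
```

```bash
python3 - <<'E'
from h import *
for i in range(3): capture('top')
o=get_obs(); c=snap('wrist','w21'); print(o['time'],o['position'],o['ee_rot'],o['contact_force'],o['finger_gap'])
cv2.imwrite('pics/w21z.png',cv2.resize(c['pixels'][190:330,200:440],None,fx=3.3,fy=3.3,interpolation=cv2.INTER_CUBIC))
E
```

```text
21.25 [452.68729533  29.37430309  48.83058446] [179.8845666    0.72043159 179.95699219] [-0.46619479  5.03343337  0.87381363] 0.12792196663647937
```

View pics/w21z.png

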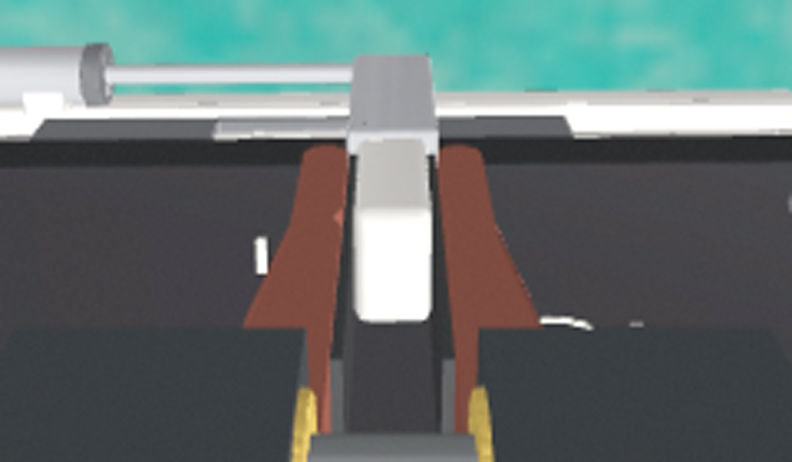

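Emit:
servo_tool:
  motion: [0,-2,0,0,0,0,0.08,0,-4,0,0,0,0,0.08,0,-6,0,0,0,0,0.08,0,-6.8,0,0,0,0,0.08,0,-6.8,0,0,0,0,0.08,0,-6.8,0,0,0,0,0.08,0,-6.8,0,0,0,0,0.08,0,-6.8,0,0,0,0,0.08,0,-6.8,0,0,0,0,0.08]

```text
time: 22.2
position: [452.7, 23.4, 48.8]
ee_rot: [179.8, 0.7, 180.0]
contact_force: [-0.9, 6.2, 1.1]
finger_gap: 0.129
```

```bash
python3 - <<'E'
from h import *
for i in range(6): capture('top')
o=get_obs(); c=snap('wrist','w22'); snap('top','top22'); snap('side','side22'); print(o['time'],o['position'],get_obs()['position'],o['ee_rot'],o['contact_force'],o['finger_gap'])
E
```

```text
22.5 [452.72468881  23.41547656  48.83509047] [452.72574815  23.41146731  48.82214082] [ 179.83417551    0.72325373 -179.99603169] [-0.31236269  6.07204201  1.09676747] 0.1327908746095469
```

View pics/w22.png

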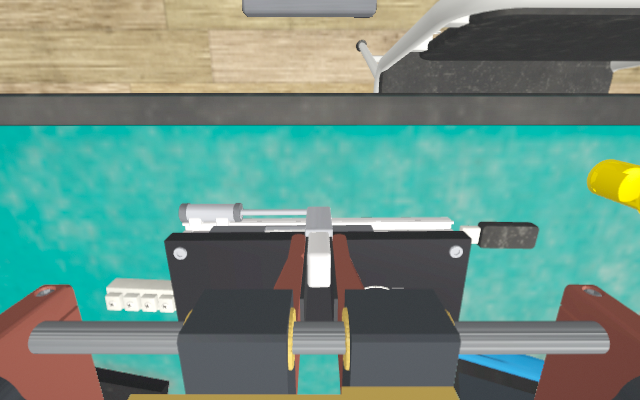

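View pics/top22.png

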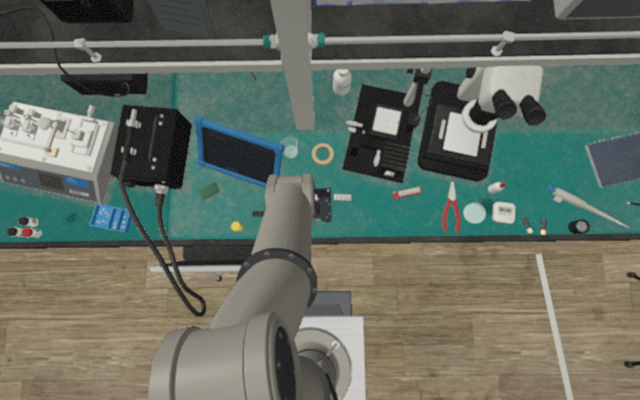

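```bash
python3 - <<'E'
from h import *
c=load('w22')
cv2.imwrite('pics/w22z.png',cv2.resize(c['pixels'][190:330,200:440],None,fx=3.3,fy=3.3,interpolation=cv2.INTER_CUBIC))
out=[]
for b in [(172,244,190,263),(447,242,466,261)]:
    x0,y0,x1,y1=b; p=c['pixels'][y0:y1,x0:x1].min(2); m=(p>120).astype(np.uint8); n,l,s,ce=cv2.connectedComponentsWithStats(m); i=1+np.argmax(s[1:,4]); q=onz(c,ce[i]+[x0,y0],39); out.append(q); print(q.round(2))
mid=np.mean(out,0); print('mid',mid)
for r in (258,265,272,280):
    row=c['pixels'][r,300:340].astype(int).min(1); k=np.where(row>200)[0]+300; print(r,k.min(),k.max(), onz(c,((k.min()+k.max())/2,r),70).round(2))
for n in ('w20','w21'):
    c=load(n)
    for r in (265,275):
        row=c['pixels'][r,300:340].astype(int).min(1); k=np.where(row>200)[0]+300; print(n,r, onz(c,((k.min()+k.max())/2,r),70).round(2))
E
```

```text
[459.46 -59.14  39.  ]
[458.81 106.64  39.  ]
mid [459.13786975  23.7458195   39.        ]
258 308 330 [445.48  24.36  70.  ]
265 308 330 [449.42  24.36  70.  ]
272 308 329 [453.42  24.11  70.  ]
280 308 329 [458.07  24.1   70.  ]
w20 265 [449.3   42.02  70.  ]
w20 275 [455.04  41.76  70.  ]
w21 265 [449.38  30.36  70.  ]
w21 275 [455.12  30.1   70.  ]
```

View pics/w22z.png

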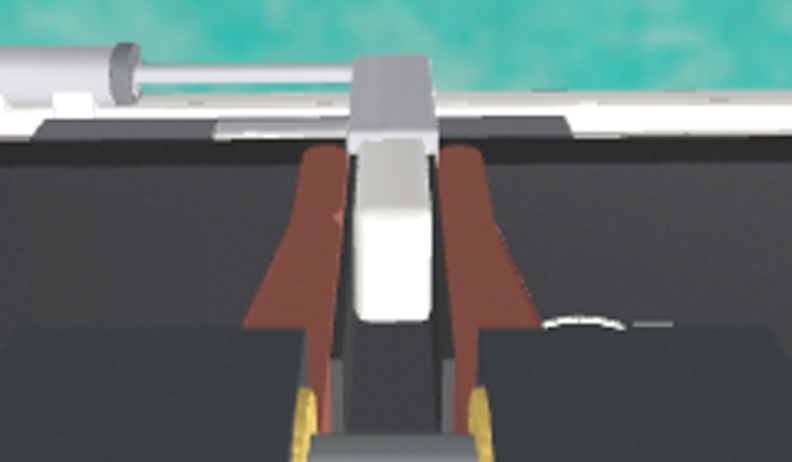

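View pics/side22.png

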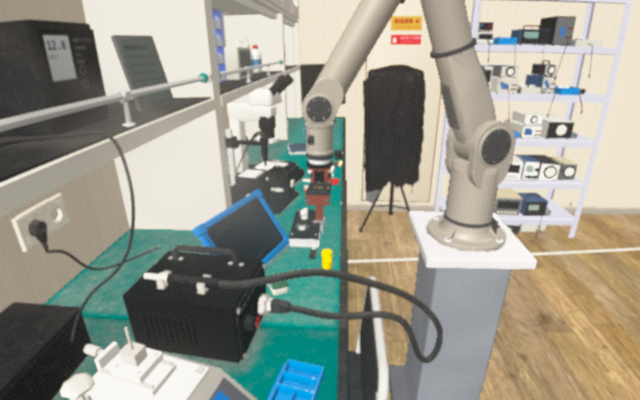

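```bash
python3 - <<'E'
from h import *
print(hand_in())
E
```

```text
the job is handed in; nothing more can be done
None
```

I handed the job in at about 22.6 s. Both vials are seated, and the fingers are holding the shutter at about half aperture.

- **Tall vial:** it went into the wide well without side load and touched the floor at about 2.5 N before I let go. From two views its top stands at 58.5 mm (59 expected) and its centre about 0.7 mm from the well axis.
- **Short vial:** it went into the narrow well and touched the floor at about 6 N before I let go. One view puts its centre within about 0.3 mm of the well. I did not measure its seated height from two views; its depth comes from the gripper height at floor contact. I also did not recheck either vial with the wrist camera once the shutter was moving, because the gripper hid them.
- **Shutter:** I pinched the tab only after both vials were released, with 40 N set. It moved 17.6 mm by arm travel. In the image the tab sits about 0.4 mm short of the half position I worked out from the deck screws, because the fingers hide the half line itself. The spring pushes back with 6.1 N (about 6.9 N expected), and the arm drifted less than 0.01 mm over 0.15 s.
- **Bystanders:** I touched none of them or the yellow look-alike, and they look unmoved in the last top view.

The checks disagreed slightly on position. The wrist camera and the arm's own readings differ by about 1 mm, and the top camera and the wrist camera by 2–3 mm. I placed the vials from wrist-camera measurements of vial and well together.

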